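# Prop open the tenon box and sort the loose tenons

### The arm

A 7-joint arm with a two-finger parallel gripper is mounted at the origin on a cart in front of the work surface, level with it; the furniture and walls round the work are solid. World frame = base frame: x ahead of the robot, y to its left, z up, the work surface at z = 0. Lengths are in m, angles in rad, forces in N, time in s.
With the tool pointing down it reaches from about 0.35 to 0.9 m from the base axis. Payload 8.1 kg.
Tool frame: the origin (TCP) lies on the centre line of the jaws, within the pads' length; the fingertips stand 8 mm ahead of it and the grasp point (between the pads) lies 11 mm behind it (ctrl.finger_overhang is the z of the fingertips in the tool frame, in m); z points along the fingers, y is the line along which they close (so a half turn about z gives the same grasp; the last joint's range is limited). The gripper opens to 92 mm and grips with 3 to 60 N. Pads are 19 mm wide; open, the fingers measure 130 mm over their backs; the gripper's body (75 mm by 190 mm) begins 47 mm behind the grasp point.
Start: joints at [-1.241, 0.434, 0.025, 1.573, -0.012, 1.134, -0.075], TCP at [0.262, 0.567, 0.235] pointing down, gripper open.
Joint ranges: [-2.62, 2.62], [-0.44, 2.09], [-1.27, 1.32], [0.08, 2.57], [-1.32, 4.46], [0.12, 2], [-2.74, 2.74]. Speed limits (rad/s): [2.22, 2.22, 3.01, 3.01, 3.14, 3.14, 3.14].

### API

Orientations are given as a unit quaternion [x, y, z, w].
In Python, from rig import ctrl, imaging gives the robot as it stands.
- The arm moves only by the tool servo_tool, never from a script. Its argument "targets" is a list of rows, each an object with "angular": the turn, a rotation vector about the world's x, y, z in rad, a list of three; "dp": the shift along the world's x, y, z in mm, a list of three; "fingers": the opening, from -1 (shut) to 1 (fully open). A call has 1 to 8 rows; each row shifts and turns the commanded pose from where the row before left it; what a row does not reach is not made up. A row lasts 1/12 s, in which the tool goes at most 41.7 mm and 7.16 degrees, less where a joint would pass 70% of its speed; a pose out of reach is approached as far as the arm can. A call is refused whole if a number of a shift passes 41.7 or a number of a turn 0.125, either way. A call with a gripper value outside its range is refused whole. The fingers move at their own pace and stop on an object; "squeeze" is the grip in N (left out, the last holds). Time passes only in rows, so rows that do not move let the fingers close. It gives the time, the measured TCP pose, the force, the opening and the grip force at its end, in the units of the state.
- ctrl.sense(): the state, without advancing time (a new reading comes with each control period).
- imaging.read_camera(name): name is "scene" or "top"; returns a dict with "frame" (400x640x3 uint8, red, green, blue), "fov_y" (degrees; the focal length in pixels is half the picture's height over the tangent of half this angle, whatever the lens; pixels are square), "cx", "cy" (the principal point, pixels), "k1" (the pictures are not rectified: a ray, as slopes to the right and down, at radius r is drawn at 1 + k1 r^2 times it, then the intrinsics apply), "xyz" and "orientation" of the camera in the world. Camera axes: x right, y down, z forward; pixel columns grow to the right and rows downward; lengths in m; the calibration is good to about 2 mm. A picture is of the moment at which its call begins. There is no depth.
- ctrl.sign_off(): hands the job in; it is judged then, once.
The state is a dict: "time": time; "qpos": joint angles; "qd": joint speeds; "tau": joint torques, N m; "tool_pos": TCP position; "ee_rot": TCP orientation; "force": force on the tool from outside, world axes, zero at the start; "moment": the same for the moment, N m; "opening": finger opening in m; "grasp_force": force on a finger pad.
Only numpy, scipy, OpenCV 4.12 (cv2) and the standard library are available. Lean on these libraries where they do the work, as an engineer would, in place of code of your own. Each camera call takes 0.05 s, during which the arm holds its last target. There are 200 camera calls.

### The job

Get the tenon box ready for the glue-up: open its lid and flip up the stay inside so that it props the lid. Then put every loose tenon from the bench into the row made for its length, lying flat and lengthwise between the ribs, and leave the lid propped open on its stay with nothing else disturbed.

Things in the scene. Friction and masses are not known exactly. Their poses are not given: they have to be found in the camera images.
- tenon_box: shallow plywood box, fixed, lid on top. Outside 189 (x) x 214 (y) x 62 mm to the rim, walls 8 mm. Origin: centre of its underside, z up; -x is the front (robot side), +x carries the lid hinges. The front 136 mm inside hold three row inserts side by side across y (centred at y = +52, +4, -44 mm, in any order); behind them the stay lies along the back wall
- lid (a joint): lid angle, rad: 0 shut, grows as the front is raised, 1.59 = against its check, about upright. 189 x 214 x 8 mm, 0.4 kg. A soft-close damper (5 N m s/rad) brakes it: about 10 N at the handle raises it at 0.1 m/s; let go, it sinks shut, very slowly near upright (15 to 20 s from the check down to 1.45), then faster (30 s more to shut). On the raised stay it rests at about 1.46
- lid_hinge (a point): middle of the lid's hinge line, which runs along the box's y at the top of its back edge, 72 mm above the bench; z up and x as the box's while the lid is shut, the axes turn with the lid
- lid_handle (a point): middle of the lid's handle: a round steel bar 10 mm thick, 80 mm long along y, 40 mm out from the lid's front edge and 229 mm from the hinge line, at 67 mm height when shut, 30 mm free between bar and box; it can be pinched across and turns in the fingers. The axes turn with the lid
- stay (a joint): stay angle, rad: 0 folded (rod along the back wall, pointing to the box's +y), grows as the tip swings up about the box's x axis; 1.57 upright, 1.75 = against its stop, 10 deg past upright, where its weight keeps it. Needs under 2 N. It can only be swung up while the lid is above about 1.48; lower, the lid is in its way
- stay_pivot (a point): pivot of the stay, at the right (-y) end of the back wall inside, 49 mm above the bench, 23 mm in front of the lid hinge line and 89 mm to -y of the box's middle. The stay is a steel rod 10 mm thick and 125 mm long
- stay_pin (a point): grip point on the stay's pull pin, a round pin 10 mm thick that stands out 63 mm from the rod towards the box's front (-x), 36 mm from the pivot; this point is 53 mm out along it. Folded it lies at 49 mm height, level, inside the box; pinched across y it turns in the fingers as it swings
- floor_short (a point): centre of the floor, 22 mm above the bench, of the row for short tenons: a trough 76 mm long (x) x 43 mm wide (y) between 4 mm high ribs, for two 28 mm tenons end to end, lengthwise along x, centred 19 mm either side of this point. x towards the lid hinges, z up. The inserts differ only in trough length; their order left to right varies
- floor_middle (a point): centre of the floor, 22 mm above the bench, of the row for middle tenons: a trough 104 mm long (x) x 43 mm wide (y) between 4 mm high ribs, for two 42 mm tenons end to end, lengthwise along x, centred 26 mm either side of this point. x towards the lid hinges, z up. The inserts differ only in trough length; their order left to right varies
- floor_long (a point): centre of the floor, 22 mm above the bench, of the row for long tenons: a trough 132 mm long (x) x 43 mm wide (y) between 4 mm high ribs, for two 56 mm tenons end to end, lengthwise along x, centred 33 mm either side of this point. x towards the lid hinges, z up. The inserts differ only in trough length; their order left to right varies
- tenon_short_1: short loose tenon: plain hardwood bar 28 (x) x 20 (y) x 18 (z) mm, 30 g, edges rounded; origin at its centre; may be absent. The tenons differ only in length (28, 42, 56 mm)
- tenon_short_2: short loose tenon: plain hardwood bar 28 (x) x 20 (y) x 18 (z) mm, 30 g, edges rounded; origin at its centre; may be absent. The tenons differ only in length (28, 42, 56 mm)
- tenon_middle_1: middle loose tenon: plain hardwood bar 42 (x) x 20 (y) x 18 (z) mm, 30 g, edges rounded; origin at its centre; may be absent. The tenons differ only in length (28, 42, 56 mm)
- tenon_middle_2: middle loose tenon: plain hardwood bar 42 (x) x 20 (y) x 18 (z) mm, 30 g, edges rounded; origin at its centre; may be absent. The tenons differ only in length (28, 42, 56 mm)
- tenon_long_1: long loose tenon: plain hardwood bar 56 (x) x 20 (y) x 18 (z) mm, 30 g, edges rounded; origin at its centre; may be absent. The tenons differ only in length (28, 42, 56 mm)
- tenon_long_2: long loose tenon: plain hardwood bar 56 (x) x 20 (y) x 18 (z) mm, 30 g, edges rounded; origin at its centre; may be absent. The tenons differ only in length (28, 42, 56 mm)
- pendant_outlet: yellow and blue socket box hanging on a cord beyond the bench's middle, 80 x 100 x 170 mm, fixed, its lower end 480 mm above the bench (cable loop lower): an obstacle for wrist and forearm only; the box hangs straight above this origin
- glue_bottle: bystander: squeeze bottle of glue, 64 mm across, 172 mm tall, loose; origin at the centre of its underside
- sanding_block: bystander: black rubber sanding block 64 x 115 x 43 mm, loose; origin at the centre of its underside

How it is judged:
On the way, in this order (a step that is already met when the one before it is completed fails the run):
1. the lid is raised nearly upright (over 1.38 rad) (value of joint lid above 1.38 rad), for 0.2 s.
2. the stay is flipped up past upright (over 1.6 rad) while the lid is still up (over 1.38 rad) (value of joint lid above 1.38 rad and value of joint stay above 1.6 rad), for 0.5 s.
At the end, for the whole second after the job is handed in: lid open (over 1.38 rad) on the raised stay (over 1.6 rad); every tenon present at rest in the row of its length: flat on the floor (centre under 13 mm above it), centre within 14 mm of the row's middle line, ends within the trough (2 mm spare), lengthwise within 0.35 rad (all of step 2 and x of tenon_short_1 in the frame of floor_short between -0.026 and 0.026 m and y of tenon_short_1 in the frame of floor_short between -0.014 and 0.014 m and z of each of tenon_short_1, tenon_short_2 in the frame of floor_short below 0.013 m and angle between the x axis of each of tenon_short_1, tenon_short_2 and the x axis of floor_short, either way round below 0.35 rad and linear speed of each of tenon_short_1, tenon_short_2, tenon_middle_1, tenon_middle_2, tenon_long_1, tenon_long_2 below 0.02 m/s and x of tenon_short_2 in the frame of floor_short between -0.026 and 0.026 m and y of tenon_short_2 in the frame of floor_short between -0.014 and 0.014 m and x of tenon_middle_1 in the frame of floor_middle between -0.033 and 0.033 m and y of tenon_middle_1 in the frame of floor_middle between -0.014 and 0.014 m and z of each of tenon_middle_1, tenon_middle_2 in the frame of floor_middle below 0.013 m and angle between the x axis of each of tenon_middle_1, tenon_middle_2 and the x axis of floor_middle, either way round below 0.35 rad and x of tenon_middle_2 in the frame of floor_middle between -0.033 and 0.033 m and y of tenon_middle_2 in the frame of floor_middle between -0.014 and 0.014 m and x of tenon_long_1 in the frame of floor_long between -0.04 and 0.04 m and y of tenon_long_1 in the frame of floor_long between -0.014 and 0.014 m and z of each of tenon_long_1, tenon_long_2 in the frame of floor_long below 0.013 m and angle between the x axis of each of tenon_long_1, tenon_long_2 and the x axis of floor_long, either way round below 0.35 rad and x of tenon_long_2 in the frame of floor_long between -0.04 and 0.04 m and y of tenon_long_2 in the frame of floor_long between -0.014 and 0.014 m); the robot touches nothing.
It fails at once if the glue bottle is moved more than 30 mm (distance of glue_bottle from where it was at the start of the episode above 0.03 m).
It fails at once if the sanding block is moved more than 30 mm (distance of sanding_block from where it was at the start of the episode above 0.03 m).
Of tenon_short_1, tenon_short_2, tenon_middle_1, tenon_middle_2, tenon_long_1, tenon_long_2 only 4 to 6 are there at a start; the rules pass over those that are not, and their reading is None.
At some moment in a run one of tenon_short_1, tenon_short_2, tenon_middle_1, tenon_middle_2, tenon_long_1, tenon_long_2 may be knocked a few centimetres aside while the robot is not near it.
Once in a run the grip may slacken for a moment while it holds something.
It also fails if it takes over 210 s, if anything falls off the work surface, if the arm or the gripper's body presses on something with over 40 N, if the wrist force passes 120 N, or if a joint passes its speed limit or range.

## Working session

There is one attempt and no reset: what is moved stays moved. The work goes in short steps, Python scripts to look and compute and a tool call to move; the robot and the scene stay as the last step left them, time stands still between calls to the robot, and variables do not carry over. Pictures are saved under pics/ and viewed, at most 14 in all, crops included, and the job is handed in when it is done.

Besides the shell and the picture viewer there is one more tool, called after "Request:" as name(argument=value, ...) on one line, values as JSON. servo_tool: Moves the arm, as the interface text tells. Its arguments: {"type":"object","properties":{"targets":{"type":"array","items":{"type":"object","properties":{"angular":{"type":"array","items":{"type":"number"}},"dp":{"type":"array","items":{"type":"number"}},"fingers":{"type":"number"}}}},"squeeze":{"type":"number"}},"required":["targets"]}

```bash
ls; mkdir -p pics; cat > h.py <<'E'
import numpy as np, cv2
from scipy.spatial.transform import Rotation as R
from rig import ctrl, imaging
def cam(n):
    c=imaging.read_camera(n); c['f']=c['frame'].shape[0]/2/np.tan(np.radians(c['fov_y'])/2); c['R']=R.from_quat(c['orientation']).as_matrix(); return c
def ray(c,u,v):
    d=np.array([(u-c['cx'])/c['f'],(v-c['cy'])/c['f']]); s=d.copy()
    for _ in range(20): s=d/(1+c['k1']*(s@s))
    return c['R']@np.r_[s,1]
def onz(c,u,v,z):
    r=ray(c,u,v); p=np.array(c['xyz']); return p+r*(z-p[2])/r[2]
def proj(c,p):
    q=c['R'].T@(np.array(p)-c['xyz']); s=q[:2]/q[2]; s=s*(1+c['k1']*(s@s)); return s*c['f']+[c['cx'],c['cy']]
def save(c,n): cv2.imwrite('pics/'+n+'.png',c['frame'][:,:,::-1])
E
python3 - <<'E'
from h import *
for n in('scene','top'):
    c=cam(n); save(c,n+'0'); np.save(n+'0.npy',c['frame']); print(n,c['f'],c['cx'],c['cy'],c['k1'],c['xyz'],c['R'].round(3).tolist())
s=ctrl.sense(); print(s); print(ctrl.finger_overhang)
E
```

```text
pics
scene 436.42225868240774 323.11344219764135 195.54039510669443 -0.07742567662713919 [0.34005217 1.07700229 0.9843435 ] [[-0.982, -0.091, 0.166], [-0.188, 0.565, -0.803], [-0.021, -0.82, -0.572]]
top 381.6540892016842 323.0945700019625 194.1386710924263 -0.02514778094029551 [ 0.43386299 -0.09946097  1.36917954] [[0.021, -0.992, 0.128], [-1.0, -0.021, 0.001], [0.002, -0.128, -0.992]]
{'time': 0.1, 'qpos': array([-1.24057605,  0.43513741,  0.02498165,  1.57401571, -0.01160607,
        1.13399634, -0.07506383]), 'qd': array([ 2.23678347e-04, -2.59809312e-03, -4.91669621e-05, -3.72568844e-03,
       -1.84631153e-03,  1.46265219e-03, -6.85433720e-04]), 'tau': array([ 3.00092630e-03, -6.69127107e+01,  9.87837687e-01, -3.15141821e+01,
       -6.05225866e-02,  3.74737568e-02,  7.34807509e-05]), 'tool_pos': array([0.26200584, 0.56693292, 0.23402969]), 'ee_rot': array([ 2.14745941e-01,  9.76669690e-01, -7.00167733e-04, -8.93681357e-05]), 'force': array([-0.98703751, -0.2957081 ,  0.19983823]), 'moment': array([ 0.0155661 , -0.03188398, -0.00059368]), 'grasp_force': 0.0, 'opening': 0.09182032021478834}
0.008
```

View pics/scene0.png

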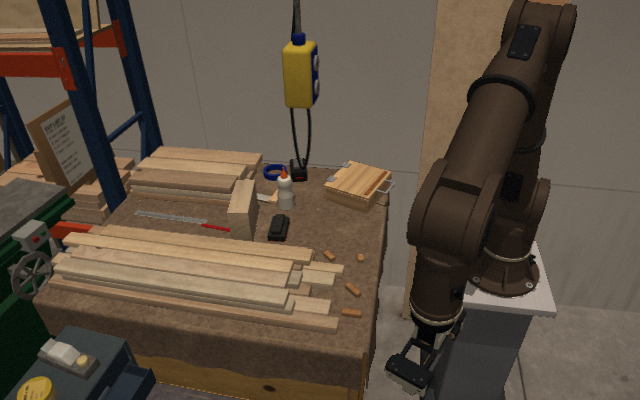

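View pics/top0.png

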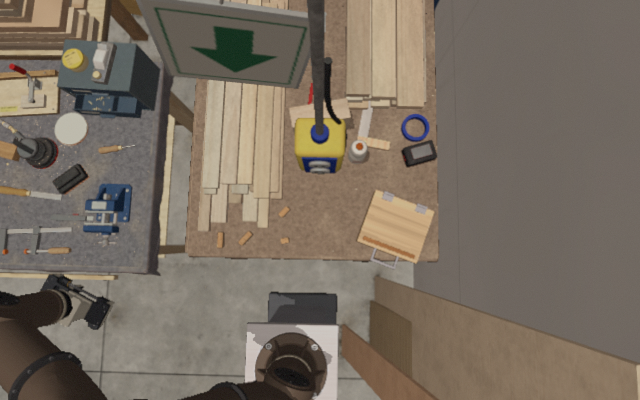

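The scene shows the box at (358,185) scene / (397,228) top, lid handle front at (384,257) top; four tenons at top (220,239), (245,238), (284,212), (284,240). The pendant is at (320,145) top, and the glue bottle is at (358,150) top. I'll zoom in.

```bash
python3 - <<'E'
import numpy as np,cv2
t=np.load('top0.npy')[:,:,::-1]; s=np.load('scene0.npy')[:,:,::-1]
a=cv2.resize(t[185:275,345:445],None,fx=4,fy=4,interpolation=cv2.INTER_CUBIC)
b=cv2.resize(t[195:260,200:300],None,fx=4,fy=4,interpolation=cv2.INTER_CUBIC)
c=cv2.resize(s[145:225,310:410],None,fx=4,fy=4,interpolation=cv2.INTER_CUBIC)
d=cv2.resize(s[240:330,300:400],None,fx=4,fy=4,interpolation=cv2.INTER_CUBIC)[:240]
b=cv2.copyMakeBorder(b,0,360-260,0,0,0)
o=np.vstack([np.hstack([a,b]),np.hstack([c[:240],d])])
cv2.imwrite('pics/z0.png',o);print(o.shape)
E
```

```text
(600, 800, 3)
```

View pics/z0.png

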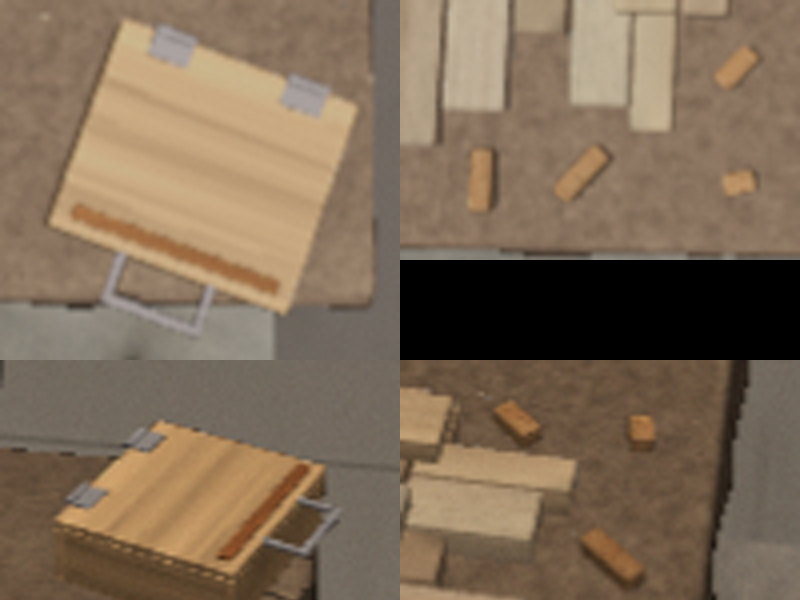

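```bash
cat >> h.py <<'E'
def tenons(c,z=0.018,box=None,smin=95,show=True):
    hsv=cv2.cvtColor(c['frame'],cv2.COLOR_RGB2HSV)
    m=cv2.inRange(hsv,(5,smin,90),(22,255,255))
    if box: k=np.zeros_like(m); x0,y0,x1,y1=box; k[y0:y1,x0:x1]=m[y0:y1,x0:x1]; m=k
    out=[]
    for q in cv2.findContours(m,cv2.RETR_EXTERNAL,cv2.CHAIN_APPROX_NONE)[0]:
        if len(q)<8 or cv2.contourArea(q)<10: continue
        pts=np.array([onz(c,*p[0],z)[:2] for p in q],np.float32)*1000
        r=cv2.minAreaRect(pts); b=cv2.boxPoints(r); e=[b[1]-b[0],b[2]-b[1]]; e.sort(key=np.linalg.norm)
        yaw=np.degrees(np.arctan2(e[1][1],e[1][0]))%180
        out.append((q.mean(axis=(0,1)).round(1),np.round(r[0],1),np.round(np.linalg.norm(e,axis=1)+3.5,1),round(yaw,1)))
        if show: print(*out[-1])
    return out
E
python3 - <<'E'
from h import *
c=cam('top'); print('top tenons'); tenons(c,box=(195,195,300,255))
s=cam('scene'); print('scene'); tenons(s,box=(300,240,400,330))
P=lambda u,v,z:onz(c,u,v,z)*1000
co=np.array([P(*q,70) if 0 else onz(c,*q,.070)*1000 for q in[(375.5,190),(434.25,211.25),(416.75,263),(357.5,240.75)]]);print('top corners',co.round(0).tolist())
print(np.linalg.norm(co-np.roll(co,-1,0),axis=1))
print('centre',co.mean(0)); x=(co[0]+co[1]-co[2]-co[3]);print('yaw',np.degrees(np.arctan2(x[1],x[0])))
y=co[0]+co[3]-co[1]-co[2];print('yawy',np.degrees(np.arctan2(-y[0],y[1])))
h=[onz(c,*q,.067)*1000 for q in[(370.75,260),(394.5,268.25)]];print('handle',h)
# scene corners crop(310,145)/4, offset 360 rows
q=[(160,422),(327,466),(235,578),(55,522)]  # BR, FR, FL, BL
co2=np.array([onz(s,310+u/4,145+(v-360)/4,.070)*1000 for u,v in q]);print('scene corners',co2.round(0).tolist(),co2.mean(0))
for u,v in[(338,514),(308,555)]: print(onz(s,310+u/4,145+(v-360)/4,.067)*1000)
E
```

```text
top tenons
[284.2 240.2] [443.   35.4] [24.5 31.6] 91.9
[219.7 239.5] [439.8 261.7] [24.7 56. ] 1.3
[245.  237.8] [447.8 173.8] [26.1 57.5] 137.3
[283.7 211.4] [544.4  39.7] [23.8 46. ] 136.6
scene
[305.1 288.8] [583.5 205.4] [39.5 59.5] 92.3
[335.1 285.1] [482.7 150.3] [276.9 372.1] 99.5
top corners [[620.0, -279.0, 70.0], [551.0, -480.0, 70.0], [375.0, -419.0, 70.0], [445.0, -218.0, 70.0]]
[213.14344596 186.36323751 212.20182492 184.71807143]
centre [ 497.87147678 -348.87773704   70.        ]
yaw -19.178759682417642
yawy -19.13595514388103
handle [array([ 381.91124757, -263.90730563,   67.        ]), array([ 356.07570196, -344.04354692,   67.        ])]
scene corners [[543.0, -473.0, 70.0], [368.0, -413.0, 70.0], [438.0, -208.0, 70.0], [615.0, -272.0, 70.0]] [ 490.75509907 -341.60642057   70.        ]
[ 352.12263733 -332.6989883    67.        ]
[ 375.5418138  -259.45914863   67.        ]
```

Request:
servo_tool(targets=[{"dp": [14,-38,0],"angular": [0,0,-0.06],"fingers": -0.5},{"dp": [14,-38,0],"angular": [0,0,-0.06],"fingers": -0.5},{"dp": [14,-38,0],"angular": [0,0,-0.06],"fingers": -0.5},{"dp": [14,-38,0],"angular": [0,0,-0.06],"fingers": -0.5},{"dp": [14,-38,0],"angular": [0,0,-0.06],"fingers": -0.5},{"dp": [14,-38,0],"angular": [0,0,-0.06],"fingers": -0.5},{"dp": [14,-38,0],"angular": [0,0,-0.06],"fingers": -0.5},{"dp": [14,-38,0],"angular": [0,0,-0.06],"fingers": -0.5}], squeeze=20)

```text
time: 0.87
tool_pos: [0.3743, 0.2614, 0.2348]
ee_rot: [0.442, 0.897, 0.0, -0.0]
force: [0.7, 0.9, -0.1]
opening: 0.0428
grasp_force: 0.0
```

Request:
servo_tool(targets=[{"dp": [14,-38,0],"angular": [0,0,-0.06],"fingers": -0.5},{"dp": [14,-38,0],"angular": [0,0,-0.06],"fingers": -0.5},{"dp": [14,-38,0],"angular": [0,0,-0.06],"fingers": -0.5},{"dp": [14,-38,0],"angular": [0,0,-0.06],"fingers": -0.5},{"dp": [-4,-38,-5],"angular": [0,0,-0.06],"fingers": -0.5},{"dp": [-4,-38,-5],"angular": [0,0,-0.06],"fingers": -0.5},{"dp": [-4,-38,-5],"angular": [0,0,-0.06],"fingers": -0.5},{"dp": [-4,-38,-5],"angular": [0,0,-0.06],"fingers": -0.5}])

```text
time: 1.53
tool_pos: [0.4136, -0.0424, 0.2147]
ee_rot: [0.643, 0.766, 0.0, 0.0]
force: [0.8, -0.4, -0.6]
opening: 0.023
grasp_force: 0.0
```

```bash
cat >> h.py <<'E'
def st():
    s=ctrl.sense(); r=R.from_quat(s['ee_rot']).as_matrix()
    print('t',round(s['time'],2),'pos',(s['tool_pos']*1000).round(1),'yawY',np.degrees(np.arctan2(r[1,1],r[0,1])).round(1),'z',r[:,2].round(3),'q',s['qpos'].round(2),'F',s['force'].round(1),'open',round(s['opening']*1000,1),'g',round(s['grasp_force'],1)); return s
E
python3 -c "
from h import *
st()
c=cam('top');s=cam('scene')
print('pend',onz(c,320,145,.65),onz(c,320,165,.48));print('bottle',onz(c,358,148,.17),onz(s,286,208,0));print('block',onz(s,280,230,.04))"
```

```text
t 1.53 pos [413.6 -42.4 214.7] yawY 10.0 z [ 0.001  0.    -1.   ] q [-0.5   0.1   0.53  2.11 -0.06  0.94  0.24] F [ 0.8 -0.4 -0.6] open 23.0 g 0.0
pend [ 0.62246568 -0.0909846   0.65      ] [ 0.61836374 -0.09006437  0.48      ]
bottle [ 0.74112201 -0.20791344  0.17      ] [ 0.74904968 -0.20133266  0.        ]
block [ 0.72040239 -0.02366646  0.04      ]
```

Request:
servo_tool(targets=[{"dp": [-5.5,-32.7,-10],"angular": [0,0,-0.064],"fingers": -0.52},{"dp": [-5.5,-32.7,-10],"angular": [0,0,-0.064],"fingers": -0.52},{"dp": [-5.5,-32.7,-10],"angular": [0,0,-0.064],"fingers": -0.52},{"dp": [-5.5,-32.7,-10],"angular": [0,0,-0.064],"fingers": -0.52},{"dp": [-5.5,-32.7,-10],"angular": [0,0,-0.064],"fingers": -0.52},{"dp": [-5.5,-32.7,-10],"angular": [0,0,-0.064],"fingers": -0.52},{"dp": [-5.5,-32.7,-10],"angular": [0,0,-0.064],"fingers": -0.52},{"dp": [-5.5,-32.7,-10],"angular": [0,0,-0.064],"fingers": -0.52}])

```text
time: 2.3
tool_pos: [0.3702, -0.3033, 0.1342]
ee_rot: [0.815, 0.579, 0.0, 0.0]
force: [0.9, -0.0, 0.3]
opening: 0.0219
grasp_force: 0.0
```

```bash
python3 -c "
from h import *
st()
c=cam('top');s=cam('scene')
a=cv2.resize(c['frame'][185:285,335:445],None,fx=4,fy=4)[:,:,::-1];b=cv2.resize(s['frame'][145:245,320:410],None,fx=4,fy=4)[:,:,::-1]
cv2.imwrite('pics/z1.png',np.hstack([a,b])[:600,:800])"
```

```text
t 2.3 pos [ 370.2 -303.3  134.2] yawY -19.2 z [ 0.  0. -1.] q [ 0.03  0.37  0.71  2.08 -0.34  0.8   0.61] F [ 0.9 -0.   0.3] open 21.9 g 0.0
```

View pics/z1.png

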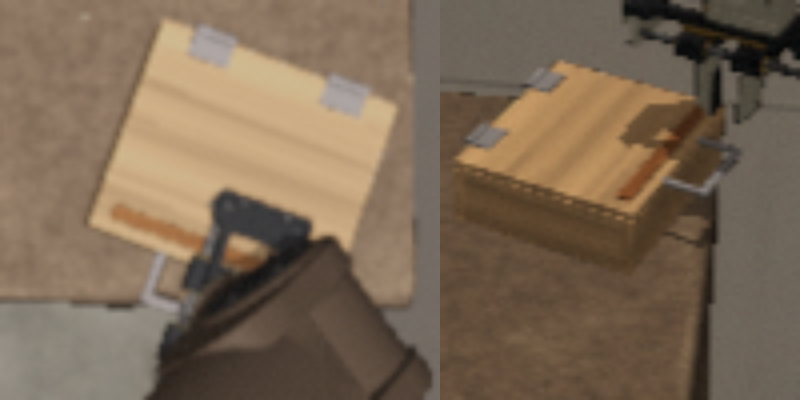

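The fingers hover over the bar (gripper over handle at crop (700,130) in scene half), aligned with box. I'll descend now.

Request:
servo_tool(targets=[{"dp": [0,0,-20],"fingers": -0.52},{"dp": [0,0,-20],"fingers": -0.52},{"dp": [0,0,-12],"fingers": -0.52},{"dp": [0,0,-9],"fingers": -0.52},{"dp": [0,0,-9],"fingers": -0.52},{"dp": [0,0,0],"fingers": -0.52}])

```text
validation failed for argument at $.ta...
```

Request:
servo_tool(targets=[{"fingers": -1},{"fingers": -1},{"fingers": -1},{"fingers": -1}], squeeze=25)

```text
validation failed for argument at $.ta...
```

```bash
python3 -c "
from h import *
st()"
```

```text
t 2.4 pos [ 368.3 -307.   134. ] yawY -19.6 z [-0.001 -0.003 -1.   ] q [ 0.04  0.37  0.71  2.08 -0.34  0.8   0.61] F [-0.5  0.1  1. ] open 21.7 g 0.0
```

Request:
servo_tool(targets=[{"dp": [0,0,-20],"angular": [0,0,0],"fingers": -0.52},{"dp": [0,0,-20],"angular": [0,0,0],"fingers": -0.52},{"dp": [0,0,-12],"angular": [0,0,0],"fingers": -0.52},{"dp": [0,0,-9],"angular": [0,0,0],"fingers": -0.52},{"dp": [0,0,-9],"angular": [0,0,0],"fingers": -0.52},{"dp": [0,0,0],"angular": [0,0,0],"fingers": -0.52}])

```text
time: 2.9
tool_pos: [0.37, -0.3013, 0.0637]
ee_rot: [0.815, 0.58, -0.0, -0.001]
force: [0.5, 0.1, 0.0]
opening: 0.0224
grasp_force: 0.0
```

Request:
servo_tool(targets=[{"dp": [0,0,0],"angular": [0,0,0],"fingers": -1},{"dp": [0,0,0],"angular": [0,0,0],"fingers": -1},{"dp": [0,0,0],"angular": [0,0,0],"fingers": -1},{"dp": [0,0,0],"angular": [0,0,0],"fingers": -1}], squeeze=25)

```text
time: 3.23
tool_pos: [0.3694, -0.3019, 0.0652]
ee_rot: [0.815, 0.58, -0.0, -0.0]
force: [-4.6, 1.8, 4.2]
opening: 0.0093
grasp_force: 25.0
```

```bash
python3 -c "
from h import *
st()"
```

```text
t 3.23 pos [ 369.4 -301.9   65.2] yawY -19.2 z [-0.001  0.001 -1.   ] q [ 0.12  0.48  0.61  2.15 -0.46  0.64  0.72] F [-4.6  1.8  4.2] open 9.3 g 25.0
```

Request:
servo_tool(targets=[{"dp": [0.6,-0.2,10],"angular": [0,0,0],"fingers": -1},{"dp": [0.6,-0.2,10],"angular": [0,0,0],"fingers": -1},{"dp": [0.6,-0.2,10],"angular": [0,0,0],"fingers": -1},{"dp": [0.6,-0.2,10],"angular": [0,0,0],"fingers": -1},{"dp": [2.3,-0.8,9.7],"angular": [0,0,0],"fingers": -1},{"dp": [2.3,-0.8,9.7],"angular": [0,0,0],"fingers": -1},{"dp": [2.3,-0.8,9.7],"angular": [0,0,0],"fingers": -1},{"dp": [2.3,-0.8,9.7],"angular": [0,0,0],"fingers": -1}], squeeze=40)

```text
time: 3.9
tool_pos: [0.3805, -0.3058, 0.1444]
ee_rot: [0.815, 0.579, -0.0, -0.001]
force: [-4.7, -1.1, -13.2]
opening: 0.0083
grasp_force: 40.0
```

```bash
python3 -c "
from h import *
st()"
```

```text
t 3.9 pos [ 380.5 -305.8  144.4] yawY -19.2 z [-0.002  0.001 -1.   ] q [ 0.02  0.37  0.72  2.05 -0.33  0.83  0.59] F [ -4.7  -1.1 -13.2] open 8.3 g 40.0
```

Works as expected; continuing the arc.

Request:
servo_tool(targets=[{"dp": [3.8,-1.3,9.2],"angular": [0,0,0],"fingers": -1},{"dp": [3.8,-1.3,9.2],"angular": [0,0,0],"fingers": -1},{"dp": [3.8,-1.3,9.2],"angular": [0,0,0],"fingers": -1},{"dp": [3.8,-1.3,9.2],"angular": [0,0,0],"fingers": -1},{"dp": [5.3,-1.8,8.3],"angular": [0,0,0],"fingers": -1},{"dp": [5.3,-1.8,8.3],"angular": [0,0,0],"fingers": -1},{"dp": [5.3,-1.8,8.3],"angular": [0,0,0],"fingers": -1},{"dp": [5.3,-1.8,8.3],"angular": [0,0,0],"fingers": -1}])

```text
time: 4.57
tool_pos: [0.4149, -0.3181, 0.214]
ee_rot: [0.815, 0.579, -0.001, -0.002]
force: [-11.1, -0.0, -10.5]
opening: 0.0081
grasp_force: 40.0
```

Request:
servo_tool(targets=[{"dp": [6.6,-2.3,7.2],"angular": [0,0,0],"fingers": -1},{"dp": [6.6,-2.3,7.2],"angular": [0,0,0],"fingers": -1},{"dp": [6.6,-2.3,7.2],"angular": [0,0,0],"fingers": -1},{"dp": [6.6,-2.3,7.2],"angular": [0,0,0],"fingers": -1},{"dp": [7.6,-2.7,5.9],"angular": [0,0,0],"fingers": -1},{"dp": [7.6,-2.7,5.9],"angular": [0,0,0],"fingers": -1},{"dp": [7.6,-2.7,5.9],"angular": [0,0,0],"fingers": -1},{"dp": [7.6,-2.7,5.9],"angular": [0,0,0],"fingers": -1}])

```text
time: 5.23
tool_pos: [0.4694, -0.3377, 0.2678]
ee_rot: [0.816, 0.578, -0.002, -0.004]
force: [-23.7, 8.1, 12.9]
opening: 0.0084
grasp_force: 40.0
```

```bash
python3 -c "
from h import *
st()"
```

```text
t 5.23 pos [ 469.4 -337.7  267.8] yawY -19.3 z [-0.008  0.005 -1.   ] q [-0.    0.4   0.76  1.68 -0.29  1.19  0.49] F [-23.7   8.1  12.9] open 8.4 g 40.0
```

Request:
servo_tool(targets=[{"dp": [7.5,-2.7,6.4],"angular": [0,0,0],"fingers": -1},{"dp": [7.5,-2.7,6.4],"angular": [0,0,0],"fingers": -1},{"dp": [8,-2.8,5.4],"angular": [0,0,0],"fingers": -1},{"dp": [8,-2.8,5.4],"angular": [0,0,0],"fingers": -1},{"dp": [9.1,-3.2,2.8],"angular": [0,0,0],"fingers": -1},{"dp": [9.1,-3.2,2.8],"angular": [0,0,0],"fingers": -1}])

```text
time: 5.73
tool_pos: [0.5214, -0.356, 0.295]
ee_rot: [0.815, 0.579, -0.002, -0.002]
force: [-11.8, 0.1, -8.5]
opening: 0.0087
grasp_force: 40.0
```

```bash
python3 -c "
from h import *
st()"
```

```text
t 5.73 pos [ 521.4 -356.   295. ] yawY -19.3 z [-0.006  0.001 -1.   ] q [ 0.03  0.47  0.75  1.5  -0.32  1.3   0.48] F [-11.8   0.1  -8.5] open 8.7 g 40.0
```

Request:
servo_tool(targets=[{"dp": [8.5,-2.9,2],"angular": [0,0,0],"fingers": -1},{"dp": [8.5,-2.9,1.7],"angular": [0,0,0],"fingers": -1},{"dp": [8.5,-2.9,1.3],"angular": [0,0,0],"fingers": -1},{"dp": [8.5,-2.9,0.9],"angular": [0,0,0],"fingers": -1}])

```text
time: 6.07
tool_pos: [0.5559, -0.3684, 0.3036]
ee_rot: [0.815, 0.579, -0.001, -0.001]
force: [-14.0, 2.3, 10.6]
opening: 0.009
grasp_force: 40.0
```

```bash
python3 -c "
from h import *
st()
c=cam('top');s=cam('scene')
a=cv2.resize(c['frame'][175:275,335:445],None,fx=4,fy=4)[:,:,::-1];b=cv2.resize(s['frame'][105:205,315:405],None,fx=4,fy=4)[:,:,::-1]
cv2.imwrite('pics/z2.png',np.hstack([a,b])[:600,:800])"
```

```text
t 6.07 pos [ 555.9 -368.4  303.6] yawY -19.3 z [-0.003 -0.    -1.   ] q [ 0.06  0.53  0.74  1.39 -0.35  1.35  0.47] F [-14.    2.3  10.6] open 9.0 g 40.0
```

View pics/z2.png

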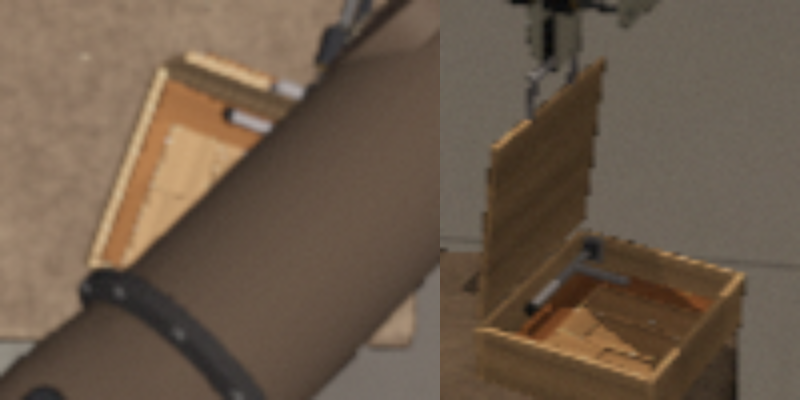

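The lid is almost upright. Inside, the stay lies along the back wall with its pin towards the front (scene crop pivot ≈(592,247), pin end ≈(628,280)).

Request:
servo_tool(targets=[{"dp": [8.5,-2.9,1.2],"angular": [0,0,0],"fingers": -1},{"dp": [8.5,-2.9,0.8],"angular": [0,0,0],"fingers": -1},{"dp": [8.5,-2.9,0.4],"angular": [0,0,0],"fingers": -1},{"dp": [3,-1,0],"angular": [0,0,0],"fingers": -1},{"dp": [0,0,0],"angular": [0,0,0],"fingers": -1}])

```text
time: 6.58
tool_pos: [0.5847, -0.3787, 0.3062]
ee_rot: [0.815, 0.579, -0.001, 0.0]
force: [-11.4, 0.3, 4.9]
opening: 0.0088
grasp_force: 40.0
```

```bash
python3 -c "
from h import *
st()
s=cam('scene');cv2.imwrite('pics/z3.png',cv2.resize(s['frame'][105:205,310:410],None,fx=6,fy=6,interpolation=cv2.INTER_CUBIC)[:,:,::-1])
# predictions
ex=np.array([.9446,-.3282,0]);ey=np.array([.3282,.9446,0]);o=np.array([.497,-.346,0])
for n,p in dict(piv=(.0715,-.089,.049),pin=(.0185,-.053,.049),pinend=(.0085,-.053,.049),rodend=(.0715,.036,.049),fl=(-.0945,.107,.062),fr=(-.0945,-.107,.062),bl=(.0945,.107,.062)).items(): print(n,((proj(s,o+ex*p[0]+ey*p[1]+[0,0,p[2]])-[310,105]+.5)*6-.5).round(0))
"
```

```text
t 6.58 pos [ 584.7 -378.7  306.2] yawY -19.3 z [-0.002 -0.002 -1.   ] q [ 0.09  0.58  0.73  1.3  -0.38  1.39  0.46] F [-11.4   0.3   4.9] open 8.8 g 40.0
piv [249. 377.]
pin [295. 421.]
pinend [309. 425.]
rodend [162. 465.]
fl [347. 574.]
fr [485. 409.]
bl [ 76. 492.]
```

View pics/z3.png

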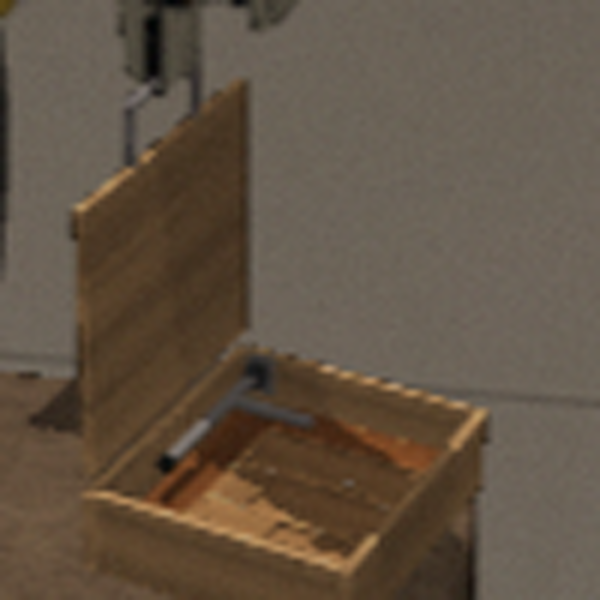

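Predicted box points fall within about 1 px of the picture, so the pose is right. I'll push the lid to its check, release, and move to the stay pin.

Request:
servo_tool(targets=[{"dp": [3,-1,0],"angular": [0,0,0],"fingers": -1},{"dp": [2,-0.7,0],"angular": [0,0,0],"fingers": -1},{"dp": [0,0,0],"angular": [0,0,0],"fingers": -1},{"dp": [0,0,0],"angular": [0,0,0],"fingers": -0.4},{"dp": [0,0,0],"angular": [0,0,0],"fingers": -0.4},{"dp": [0,0,0],"angular": [0,0,0],"fingers": -0.4},{"dp": [0,0,25],"angular": [0,0,0],"fingers": -0.4},{"dp": [0,0,35],"angular": [0,0,0],"fingers": -0.3}])

```text
time: 7.3
tool_pos: [0.5921, -0.3772, 0.3635]
ee_rot: [0.814, 0.58, 0.0, -0.001]
force: [1.2, -0.6, 1.2]
opening: 0.0301
grasp_force: 0.0
```

Request:
servo_tool(targets=[{"dp": [-30,-6,0],"angular": [0,0,-0.12],"fingers": -0.2},{"dp": [-30,-7,0],"angular": [0,0,-0.12],"fingers": -0.2},{"dp": [-30,-7,0],"angular": [0,0,-0.12],"fingers": -0.2},{"dp": [0,0,-22],"angular": [0,0,-0.12],"fingers": -0.2},{"dp": [0,0,-22],"angular": [0,0,-0.12],"fingers": -0.2},{"dp": [0,0,-22],"angular": [0,0,-0.12],"fingers": -0.2},{"dp": [0,0,-22],"angular": [0,0,-0.12],"fingers": -0.2},{"dp": [0,0,-22],"angular": [0,0,-0.12],"fingers": -0.2}])

```text
time: 7.97
tool_pos: [0.5035, -0.3989, 0.2549]
ee_rot: [0.991, 0.136, 0.002, 0.001]
force: [-0.1, -0.5, -0.3]
opening: 0.037
grasp_force: 0.0
```

Request:
servo_tool(targets=[{"dp": [0,0,-22],"angular": [0,0,-0.12],"fingers": -0.2},{"dp": [0,0,-22],"angular": [0,0,-0.12],"fingers": -0.2},{"dp": [0,0,-22],"angular": [0,0,-0.12],"fingers": -0.2},{"dp": [0,0,-22],"angular": [0,0,-0.12],"fingers": -0.2},{"dp": [0,0,0],"angular": [0,0,-0.12],"fingers": -0.2},{"dp": [0,0,0],"angular": [-0.041,-0.118,0],"fingers": -0.2},{"dp": [0,0,0],"angular": [-0.041,-0.118,0],"fingers": -0.2}])

```text
time: 8.55
tool_pos: [0.5052, -0.3998, 0.166]
ee_rot: [0.979, -0.158, 0.125, 0.024]
force: [1.1, -0.2, 0.0]
opening: 0.0363
grasp_force: 0.0
```

```bash
python3 -c "
from h import *
st()
s=cam('scene');cv2.imwrite('pics/z4.png',cv2.resize(s['frame'][105:205,310:410],None,fx=6,fy=6,interpolation=cv2.INTER_CUBIC)[:,:,::-1])"
```

```text
t 8.55 pos [ 505.2 -399.8  166. ] yawY -108.4 z [ 0.237 -0.086 -0.968] q [-0.06  0.58  1.02  1.89 -0.85  0.86 -0.51] F [ 1.1 -0.2  0. ] open 36.3 g 0.0
```

View pics/z4.png

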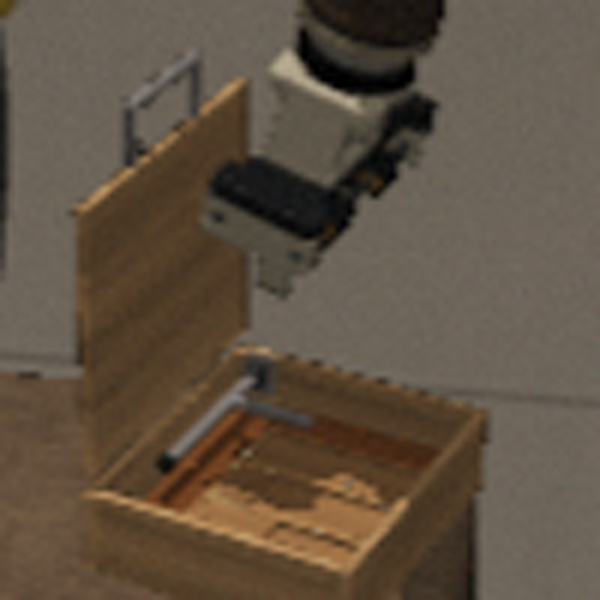

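Lid is held up, gripper above the pin (pin end at crop (312,420)). I'll descend to it.

Request:
servo_tool(targets=[{"dp": [-4,-1.5,-25],"angular": [0,0,0],"fingers": -0.2},{"dp": [-4,-1.5,-25],"angular": [0,0,0],"fingers": -0.2},{"dp": [0,0,-25],"angular": [0,0,0],"fingers": -0.2},{"dp": [0,0,-15],"angular": [0,0,0],"fingers": -0.2},{"dp": [0,0,0],"angular": [0,0,0],"fingers": -0.2}])

```text
time: 9.02
tool_pos: [0.4949, -0.4007, 0.0743]
ee_rot: [0.979, -0.159, 0.122, 0.02]
force: [-0.2, 0.5, -0.5]
opening: 0.037
grasp_force: 0.0
```

```bash
python3 -c "
from h import *
st()"
```

```text
t 9.02 pos [ 494.9 -400.7   74.3] yawY -108.4 z [ 0.233 -0.078 -0.969] q [ 0.06  0.67  0.86  1.97 -1.02  0.71 -0.34] F [-0.2  0.5 -0.5] open 37.0 g 0.0
```

Request:
servo_tool(targets=[{"dp": [1,-1,-14],"angular": [0,0,0],"fingers": -0.2},{"dp": [1,-1,-13],"angular": [0,0,0],"fingers": -0.2},{"dp": [0,0,0],"angular": [0,0,0],"fingers": -1},{"dp": [0,0,0],"angular": [0,0,0],"fingers": -1},{"dp": [0,0,0],"angular": [0,0,0],"fingers": -1},{"dp": [0,0,0],"angular": [0,0,0],"fingers": -1},{"dp": [0,0,0],"angular": [0,0,0],"fingers": -1}], squeeze=12)

```text
time: 9.6
tool_pos: [0.4964, -0.4043, 0.0496]
ee_rot: [0.979, -0.16, 0.124, 0.022]
force: [1.3, -0.0, 3.0]
opening: 0.0096
grasp_force: 12.0
```

```bash
python3 -c "
from h import *
st()"
```

```text
t 9.6 pos [ 496.4 -404.3   49.6] yawY -108.5 z [ 0.235 -0.082 -0.969] q [ 0.1   0.7   0.82  1.98 -1.08  0.67 -0.29] F [ 1.3 -0.   3. ] open 9.6 g 12.0
```

Request:
servo_tool(targets=[{"dp": [-0.2,-0.5,6.3],"angular": [0,0,0],"fingers": -1},{"dp": [-0.5,-1.5,6.1],"angular": [0,0,0],"fingers": -1},{"dp": [-0.9,-2.5,5.7],"angular": [0,0,0],"fingers": -1},{"dp": [-1.2,-3.4,5.2],"angular": [0,0,0],"fingers": -1},{"dp": [-1.5,-4.2,4.4],"angular": [0,0,0],"fingers": -1},{"dp": [-1.7,-4.9,3.6],"angular": [0,0,0],"fingers": -1},{"dp": [-1.9,-5.4,2.6],"angular": [0,0,0],"fingers": -1}], squeeze=20)

```text
time: 10.18
tool_pos: [0.4904, -0.421, 0.0831]
ee_rot: [0.98, -0.157, 0.124, 0.016]
force: [0.6, 16.7, 17.2]
opening: 0.0093
grasp_force: 20.0
```

```bash
python3 -c "
from h import *
st()"
```

```text
t 10.18 pos [ 490.4 -421.    83.1] yawY -108.2 z [ 0.237 -0.071 -0.969] q [ 0.1   0.67  0.87  1.94 -1.    0.75 -0.32] F [ 0.6 16.7 17.2] open 9.3 g 20.0
```

```bash
python3 -c "
from h import *
st()
s=cam('scene');t=cam('top');cv2.imwrite('pics/z5.png',np.hstack([cv2.resize(x,None,fx=4,fy=4,interpolation=cv2.INTER_CUBIC)[:,:,::-1] for x in(s['frame'][105:205,310:410],t['frame'][175:275,345:445])]))"
```

```text
t 10.18 pos [ 490.4 -421.    83.1] yawY -108.2 z [ 0.237 -0.071 -0.969] q [ 0.1   0.67  0.87  1.94 -1.    0.75 -0.32] F [ 0.6 16.7 17.2] open 9.3 g 20.0
```

View pics/z5.png

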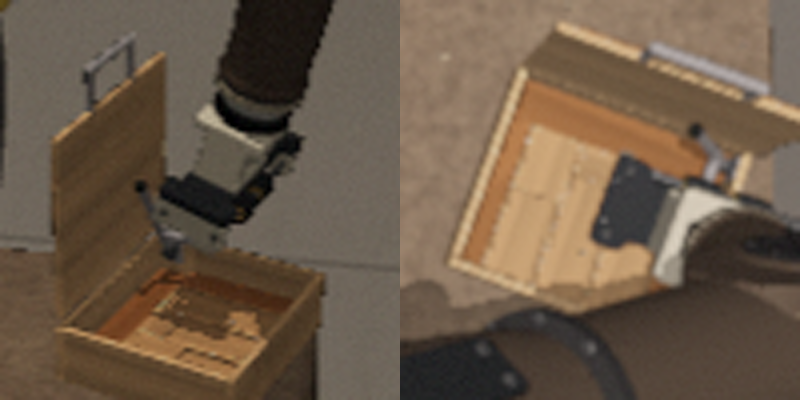

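The stay is about 65° up at crop (160,215), and the lid is upright. The reaction is mostly radial, so I'll raise slightly and continue.

Request:
servo_tool(targets=[{"dp": [0.3,1,4],"angular": [0,0,0],"fingers": -1},{"dp": [-1.6,-4.6,1.8],"angular": [0,0,0],"fingers": -1}])

```text
time: 10.45
tool_pos: [0.4872, -0.4285, 0.0882]
ee_rot: [0.979, -0.159, 0.123, 0.021]
force: [4.7, 3.2, -4.5]
opening: 0.009
grasp_force: 20.0
```

```bash
python3 -c "
from h import *
st()"
```

```text
t 10.45 pos [ 487.2 -428.5   88.2] yawY -108.4 z [ 0.234 -0.079 -0.969] q [ 0.11  0.67  0.88  1.93 -0.99  0.76 -0.33] F [ 4.7  3.2 -4.5] open 9.0 g 20.0
```

Request:
servo_tool(targets=[{"dp": [-1.6,-4.6,0.5],"angular": [0,0,0],"fingers": -1},{"dp": [-1.6,-4.6,0],"angular": [0,0,0],"fingers": -1},{"dp": [-1.6,-4.6,-0.5],"angular": [0,0,0],"fingers": -1},{"dp": [-0.5,-1.2,0],"angular": [0,0,0],"fingers": -1},{"dp": [0,0,0],"angular": [0,0,0],"fingers": -1}])

```text
time: 10.87
tool_pos: [0.4815, -0.4442, 0.0885]
ee_rot: [0.979, -0.159, 0.123, 0.02]
force: [2.0, 4.1, 2.3]
opening: 0.0085
grasp_force: 20.0
```

```bash
python3 -c "
from h import *
st()"
```

```text
t 10.87 pos [ 481.5 -444.2   88.5] yawY -108.5 z [ 0.234 -0.079 -0.969] q [ 0.14  0.68  0.88  1.91 -0.99  0.77 -0.31] F [2.  4.1 2.3] open 8.5 g 20.0
```

Request:
servo_tool(targets=[{"dp": [-0.7,-2,0],"angular": [0,0,0],"fingers": -1},{"dp": [0,0,0],"angular": [0,0,0],"fingers": -1},{"dp": [0,0,0],"angular": [0,0,0],"fingers": -0.6},{"dp": [0,0,0],"angular": [0,0,0],"fingers": -0.4},{"dp": [0,0,0],"angular": [0,0,0],"fingers": -0.4},{"dp": [-3,1,14],"angular": [0,0,0],"fingers": -0.4},{"dp": [-6,2,25],"angular": [0,0,0],"fingers": -0.4},{"dp": [-7,2,30],"angular": [0,0,0],"fingers": -0.4}])

```text
time: 11.53
tool_pos: [0.463, -0.4418, 0.1566]
ee_rot: [0.979, -0.16, 0.121, 0.021]
force: [0.7, -1.2, 0.2]
opening: 0.0275
grasp_force: 0.0
```

Request:
servo_tool(targets=[{"dp": [-20,10,30],"angular": [0.041,0.118,0],"fingers": -0.4},{"dp": [-20,25,20],"angular": [0.041,0.118,0],"fingers": -0.2},{"dp": [-10,38,0],"angular": [0,0,0],"fingers": -0.2},{"dp": [-5,40,0],"angular": [0,0,0],"fingers": -0.2},{"dp": [-5,40,0],"angular": [0,0,0],"fingers": -0.2},{"dp": [0,40,0],"angular": [0,0,0],"fingers": -0.2},{"dp": [0,40,0],"angular": [0,0,0],"fingers": -0.2},{"dp": [0,40,0],"angular": [0,0,0],"fingers": -0.2}])

```text
time: 12.2
tool_pos: [0.4036, -0.1681, 0.207]
ee_rot: [0.987, -0.162, -0.0, 0.0]
force: [1.4, 1.0, -0.1]
opening: 0.037
grasp_force: 0.0
```

```bash
python3 -c "
from h import *
st()
s=cam('scene');t=cam('top');cv2.imwrite('pics/z6.png',np.hstack([cv2.resize(x,None,fx=5,fy=5,interpolation=cv2.INTER_CUBIC)[:,:,::-1] for x in(s['frame'][105:205,315:395],t['frame'][175:275,355:435])]))
tenons(t,box=(195,195,300,255))"
```

```text
t 12.2 pos [ 403.6 -168.1  207. ] yawY -108.6 z [-0.    -0.001 -1.   ] q [-0.74  0.32  1.29  2.1  -0.37  0.98 -1.14] F [ 1.4  1.  -0.1] open 37.0 g 0.0
[284.3 240.2] [443.   35.4] [24.5 31.6] 91.9
[219.8 239.7] [439.8 261. ] [24.7 56.5] 3.1
[245.  237.8] [447.8 173.8] [26.1 57.5] 137.3
[283.7 211.4] [544.4  39.7] [23.8 46. ] 136.6
```

View pics/z6.png

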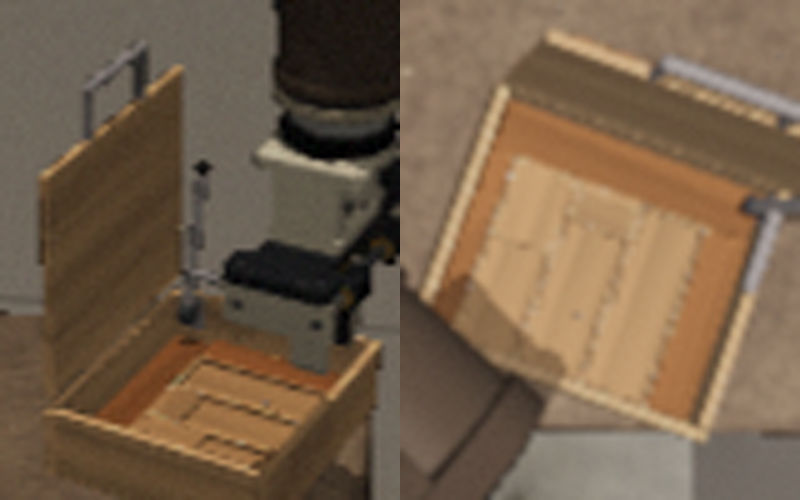

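The stay stands past upright and the lid is behind it (crop: stay rod (197,170)–(190,315)). Joint 3 is close to its limit, so I'll turn the tool back first.

Request:
servo_tool(targets=[{"dp": [0,0,0],"angular": [0,0,0.12],"fingers": 0.2},{"dp": [0,5,0],"angular": [0,0,0.12],"fingers": 0.2},{"dp": [0,10,0],"angular": [0,0,0.12],"fingers": 0.2},{"dp": [0,10,0],"angular": [0,0,0.12],"fingers": 0.2},{"dp": [0,10,0],"angular": [0,0,0.12],"fingers": 0.2},{"dp": [0,10,0],"angular": [0,0,0.12],"fingers": 0.2},{"dp": [0,10,0],"angular": [0,0,0.12],"fingers": 0.2},{"dp": [0,10,0],"angular": [0,0,0.12],"fingers": 0.2}])

```text
time: 12.97
tool_pos: [0.4044, -0.1049, 0.2074]
ee_rot: [0.949, 0.315, 0.0, 0.0]
force: [0.4, -0.0, -0.4]
opening: 0.055
grasp_force: 0.0
```

```bash
python3 -c "
from h import *
st()
s=cam('scene');t=cam('top')
O=np.array([.497,-.346,0]);ex=np.array([.9446,-.3282,0]);ey=np.array([.3282,.9446,0])
def rect(c,z):
    X,Y=np.meshgrid(np.arange(110,-110,-.75),np.arange(110,-110,-.75),indexing='ij')  # rows x, cols y
    P=O+X[...,None]/1000*ex+Y[...,None]/1000*ey+[0,0,z]
    q=(P-c['xyz'])@c['R']; s_=q[...,:2]/q[...,2:]; s_=s_*(1+c['k1']*(s_**2).sum(-1,keepdims=True)); m=(s_*c['f']+[c['cx'],c['cy']]).astype(np.float32)
    return cv2.remap(c['frame'],m[...,0],m[...,1],cv2.INTER_CUBIC)[:,:,::-1]
o=np.hstack([rect(t,.026),rect(s,.026)]);o=cv2.resize(o,(800,400));cv2.imwrite('pics/z7.png',o)"
```

```text
t 12.97 pos [ 404.4 -104.9  207.4] yawY -53.3 z [ 0.001 -0.    -1.   ] q [-0.77  0.16  1.05  2.14 -0.17  0.93 -0.56] F [ 0.4 -0.  -0.4] open 55.0 g 0.0
```

View pics/z7.png

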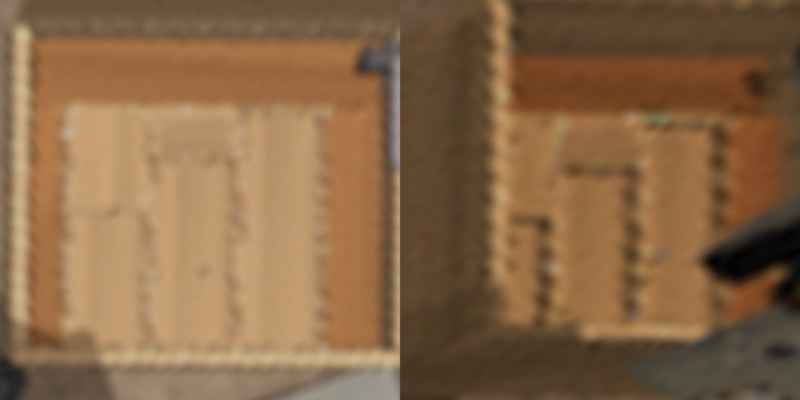

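Trough ends show at rectified row 212 in the left row and 162 in the middle row, and nowhere in the right row. So left (y=+52) = short, middle (y=+4) = middle, right (y=-44) = long, all troughs starting at the front. I'll check the lumber height next to the tenons before picking.

```bash
cat >> h.py <<'E'
def tri(c1,p1,c2,p2):
    a,b=ray(c1,*p1),ray(c2,*p2); A=np.c_[a,-b]; k=np.linalg.lstsq(A,np.array(c2['xyz'])-c1['xyz'],rcond=None)[0]
    x=c1['xyz']+k[0]*a; y=c2['xyz']+k[1]*b; return ((x+y)/2*1000).round(0),round(np.linalg.norm(x-y)*1000,1)
E
python3 - <<'E'
from h import *
t=cam('top');s=cam('scene');st()
print(tri(t,(268,227.3),s,(344,265)),tri(t,(257.3,221),s,(335.7,273)),tri(t,(226.5,222),s,(330,300)))
tenons(t,box=(195,195,300,255))
# scene check of tenon predictions
for p in[(443,35,9),(440,261,9),(448,174,9),(544,40,9)]: print(proj(s,np.array(p)/1000).round(1))
hsv=cv2.cvtColor(s['frame'],cv2.COLOR_RGB2HSV)
for v in [(361,257),(351,313),(352,290),(330,256),(370,280)]: print(v,hsv[v[1],v[0]])
E
```

```text
t 13.17 pos [ 404.4 -105.   207.3] yawY -53.8 z [ 0.001 -0.    -1.   ] q [-0.77  0.16  1.05  2.14 -0.17  0.93 -0.57] F [ 0.6 -0.6 -0.1] open 55.0 g 0.0
(array([484.,  92.,  24.]), np.float64(3.9)) (array([505., 131.,  24.]), np.float64(5.3)) (array([501., 240.,  23.]), np.float64(1.1))
[284.3 240.2] [443.   35.4] [24.5 31.6] 91.9
[219.8 239.5] [439.8 261. ] [24.7 56.5] 3.1
[245.1 237.8] [447.8 173.8] [26.1 57.5] 137.3
[283.7 211.3] [544.4  39.7] [23.8 46. ] 136.6
[358.6 257.6]
[349.7 311.7]
[351.1 288.9]
[327.6 255.2]
(361, 257) [ 14 148 160]
(351, 313) [ 14 144 133]
(352, 290) [ 15 145 127]
(330, 256) [ 15 149 157]
(370, 280) [ 14 105 109]
```

Request:
servo_tool(targets=[{"dp": [4.8,17.5,-12],"angular": [0,0,0.1215],"fingers": 0.1},{"dp": [4.8,17.5,-12],"angular": [0,0,0.1215],"fingers": 0.1},{"dp": [4.8,17.5,-12],"angular": [0,0,0.1215],"fingers": 0.1},{"dp": [4.8,17.5,-12],"angular": [0,0,0.1215],"fingers": 0.1},{"dp": [4.8,17.5,-12],"angular": [0,0,0.1215],"fingers": 0.1},{"dp": [4.8,17.5,-12],"angular": [0,0,0.1215],"fingers": 0.1},{"dp": [4.8,17.5,-12],"angular": [0,0,0.1215],"fingers": 0.1},{"dp": [4.8,17.5,-12],"angular": [0,0,0.1215],"fingers": 0.1}])

```text
time: 13.83
tool_pos: [0.4435, 0.0354, 0.1104]
ee_rot: [0.694, 0.72, -0.0, 0.0]
force: [0.5, -0.2, 0.4]
opening: 0.0503
grasp_force: 0.0
```

```bash
python3 - <<'E'
from h import *
s=cam('scene');st()
tenons(s,box=(310,240,385,325),smin=128)
E
```

```text
t 13.88 pos [443.5  38.8 108.8] yawY 2.9 z [-0.001 -0.    -1.   ] q [-0.7   0.35  0.63  2.18 -0.32  0.7   0.2 ] F [-0.9  4.2 -1.6] open 50.7 g 0.0
[351.2 311.5] [435.2 266.9] [26.9 60.2] 179.3
[352.5 288.1] [443.4 178.3] [23.4 59.2] 139.0
[359.8 257.5] [437.2  45.4] [22.8 41.1] 97.2
[329.  254.5] [538.5  45.4] [22.3 50.1] 134.5
```

Request:
servo_tool(targets=[{"dp": [0,0,-30],"angular": [0,0,0],"fingers": 0.1},{"dp": [0,0,-30],"angular": [0,0,0],"fingers": 0.1},{"dp": [-1,0,-20],"angular": [0,0,0],"fingers": 0.1},{"dp": [0,0,-10],"angular": [0,0,0],"fingers": 0.1},{"dp": [0,0,0],"angular": [0,0,0],"fingers": 0.1},{"dp": [0,0,0],"angular": [0,0,0],"fingers": 0.1}])

```text
time: 14.38
tool_pos: [0.4422, 0.035, 0.0213]
ee_rot: [0.695, 0.719, -0.0, 0.0]
force: [-0.2, -0.1, 0.9]
opening: 0.0502
grasp_force: 0.0
```

```bash
python3 - <<'E'
from h import *
st()
E
```

```text
t 14.38 pos [442.2  35.   21.3] yawY 2.0 z [-0.    -0.001 -1.   ] q [-0.56  0.51  0.48  2.25 -0.5   0.48  0.35] F [-0.2 -0.1  0.9] open 50.2 g 0.0
```

Request:
servo_tool(targets=[{"dp": [0,0,-6],"angular": [0,0,0],"fingers": 0.1},{"dp": [0,0,0],"angular": [0,0,0],"fingers": -1},{"dp": [0,0,0],"angular": [0,0,0],"fingers": -1},{"dp": [0,0,0],"angular": [0,0,0],"fingers": -1},{"dp": [0,0,0],"angular": [0,0,0],"fingers": -1},{"dp": [0,0,0],"angular": [0,0,0],"fingers": -1},{"dp": [0,0,15],"angular": [0,0,0],"fingers": -1},{"dp": [0,0,30],"angular": [0,0,0],"fingers": -1}], squeeze=20)

```text
time: 15.05
tool_pos: [0.44, 0.0356, 0.0589]
ee_rot: [0.694, 0.72, -0.002, -0.001]
force: [0.1, 1.5, -0.2]
opening: 0.0197
grasp_force: 20.0
```

```bash
python3 - <<'E'
from h import *
st()
E
```

```text
t 15.05 pos [440.   35.6  58.9] yawY 2.2 z [-0.004 -0.001 -1.   ] q [-0.63  0.44  0.56  2.23 -0.42  0.58  0.29] F [ 0.1  1.5 -0.2] open 19.7 g 20.0
```

Request:
servo_tool(targets=[{"dp": [2.6,-29,30],"angular": [0,0,0.109],"fingers": -1},{"dp": [2.6,-29,30],"angular": [0,0,0.109],"fingers": -1},{"dp": [2.6,-29,20],"angular": [0,0,0.109],"fingers": -1},{"dp": [2.6,-29,0],"angular": [0,0,0.109],"fingers": -1},{"dp": [2.6,-29,0],"angular": [0,0,0.109],"fingers": -1},{"dp": [2.6,-29,0],"angular": [0,0,0.109],"fingers": -1},{"dp": [2.6,-29,0],"angular": [0,0,0.109],"fingers": -1},{"dp": [2.6,-29,0],"angular": [0,0,0.109],"fingers": -1}])

```text
time: 15.72
tool_pos: [0.4624, -0.1971, 0.1401]
ee_rot: [0.322, 0.947, 0.0, 0.0]
force: [0.5, -0.2, -1.0]
opening: 0.0197
grasp_force: 20.0
```

Request:
servo_tool(targets=[{"dp": [2.6,-29,0],"angular": [0,0,0.109],"fingers": -1},{"dp": [2.6,-29,0],"angular": [0,0,0.109],"fingers": -1},{"dp": [2.6,-29,0],"angular": [0,0,0.109],"fingers": -1},{"dp": [0,0,0],"angular": [0,0,0],"fingers": -1},{"dp": [0,0,0],"angular": [0,0,0],"fingers": -1}])

```text
time: 16.13
tool_pos: [0.4697, -0.2849, 0.1399]
ee_rot: [0.168, 0.986, -0.0, -0.0]
force: [0.3, 0.1, -0.4]
opening: 0.0197
grasp_force: 20.0
```

```bash
python3 - <<'E'
from h import *
st()
E
```

```text
t 16.13 pos [ 469.7 -284.9  139.9] yawY 70.6 z [-0.    -0.001 -1.   ] q [ 0.16  0.43  0.38  1.9  -0.21  0.86  1.89] F [ 0.3  0.1 -0.4] open 19.7 g 20.0
```

Request:
servo_tool(targets=[{"dp": [-0.5,1,-30],"angular": [0,0,0],"fingers": -1},{"dp": [0,0,-30],"angular": [0,0,0],"fingers": -1},{"dp": [0,0,-20],"angular": [0,0,0],"fingers": -1},{"dp": [0,0,-13],"angular": [0,0,0],"fingers": -1},{"dp": [0,0,-8],"angular": [0,0,0],"fingers": -1},{"dp": [0,0,0],"angular": [0,0,0],"fingers": -1}])

```text
time: 16.63
tool_pos: [0.4697, -0.28, 0.038]
ee_rot: [0.166, 0.986, 0.001, -0.001]
force: [-0.1, 0.7, -0.2]
opening: 0.0201
grasp_force: 20.0
```

```bash
python3 - <<'E'
from h import *
st()
E
```

```text
t 16.63 pos [ 469.7 -280.    38. ] yawY 70.9 z [-0.002  0.002 -1.   ] q [ 0.21  0.57  0.32  1.98 -0.29  0.64  1.95] F [-0.1  0.7 -0.2] open 20.1 g 20.0
```

Request:
servo_tool(targets=[{"dp": [0,0,0],"angular": [0,0,0],"fingers": -0.3},{"dp": [0,0,0],"angular": [0,0,0],"fingers": -0.3},{"dp": [0,0,0],"angular": [0,0,0],"fingers": -0.3},{"dp": [0,0,15],"angular": [0,0,0],"fingers": -0.3},{"dp": [0,0,35],"angular": [0,0,0],"fingers": -0.3},{"dp": [-5,20,35],"angular": [0,0,0],"fingers": -0.1},{"dp": [-5,35,5],"angular": [0,0,-0.05],"fingers": 0.1},{"dp": [-5,35,0],"angular": [0,0,-0.05],"fingers": 0.1}])

```text
time: 17.3
tool_pos: [0.4564, -0.1925, 0.1319]
ee_rot: [0.218, 0.976, -0.0, 0.003]
force: [1.4, 0.9, -0.4]
opening: 0.0472
grasp_force: 0.0
```

Request:
servo_tool(targets=[{"dp": [0,35,0],"angular": [0,0,-0.05],"fingers": 0.1},{"dp": [0,35,0],"angular": [0,0,-0.05],"fingers": 0.1},{"dp": [5,35,0],"angular": [0,0,-0.05],"fingers": 0.1},{"dp": [10,35,0],"angular": [0,0,-0.05],"fingers": 0.1},{"dp": [20,35,0],"angular": [0,0,-0.05],"fingers": 0.1},{"dp": [25,30,0],"angular": [0,0,-0.05],"fingers": 0.1}])

```text
time: 17.8
tool_pos: [0.5143, 0.0161, 0.1296]
ee_rot: [0.36, 0.933, 0.001, -0.0]
force: [0.3, -0.6, 0.6]
opening: 0.0506
grasp_force: 0.0
```

```bash
python3 - <<'E'
from h import *
st(); t=cam('top'); s=cam('scene'); tenons(t,box=(195,195,300,255)); tenons(s,box=(310,240,385,325),smin=128)
cv2.imwrite('pics/z8.png',cv2.resize(np.hstack([t['frame'][175:275,355:435],s['frame'][105:205,315:395]])[:,:,::-1],None,fx=5,fy=5,interpolation=cv2.INTER_CUBIC))
E
```

```text
t 17.8 pos [514.3  16.1 129.6] yawY 47.8 z [-0.     0.001 -1.   ] q [-0.47  0.39  0.44  1.99 -0.23  0.8   0.94] F [ 0.3 -0.6  0.6] open 50.6 g 0.0
[219.9 239.7] [439.8 261. ] [24.7 56.5] 3.1
[351.2 311.5] [434.6 266.4] [26.2 58.1] 0.6
[352.5 288.1] [443.4 178.3] [23.1 59.3] 138.5
[330.3 255.9] [535.2  51.5] [22.5 33.4] 153.7
```

View pics/z8.png

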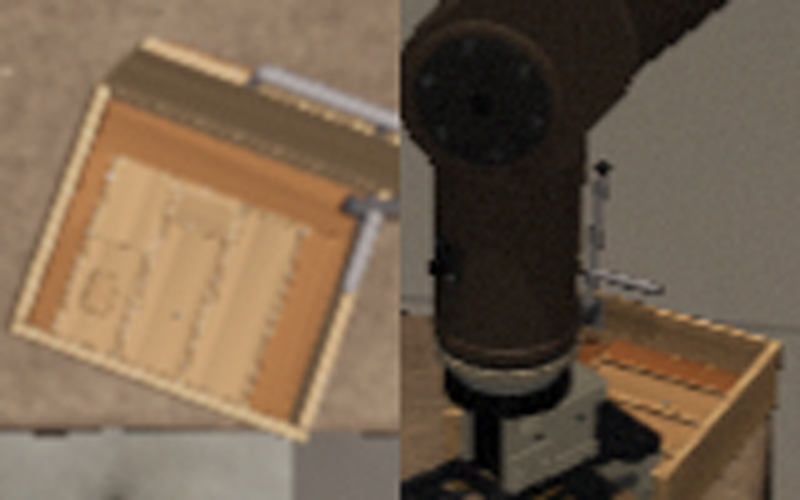

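Short tenon lies flat in the left trough (crop (100,290)). Next: the middle tenon.

Request:
servo_tool(targets=[{"dp": [14,12,-20],"angular": [0,0,-0.02],"fingers": 0.1},{"dp": [14,12,-25],"angular": [0,0,0],"fingers": 0.1},{"dp": [0,0,-30],"angular": [0,0,0],"fingers": 0.1},{"dp": [0,0,-20],"angular": [0,0,0],"fingers": 0.1},{"dp": [0,0,-12],"angular": [0,0,0],"fingers": 0.1},{"dp": [0,0,0],"angular": [0,0,0],"fingers": 0.1}])

```text
time: 18.4
tool_pos: [0.5413, 0.0367, 0.0201]
ee_rot: [0.368, 0.93, -0.001, -0.001]
force: [-0.6, -0.7, 0.5]
opening: 0.0504
grasp_force: 0.0
```

```bash
python3 - <<'E'
from h import *
st()
E
```

```text
t 18.4 pos [541.3  36.7  20.1] yawY 46.8 z [-0.003 -0.001 -1.   ] q [-0.42  0.6   0.35  2.   -0.35  0.6   0.98] F [-0.6 -0.7  0.5] open 50.4 g 0.0
```

Request:
servo_tool(targets=[{"dp": [1,3,-5],"angular": [0,0,0],"fingers": 0.1},{"dp": [0,0,0],"angular": [0,0,0],"fingers": -1},{"dp": [0,0,0],"angular": [0,0,0],"fingers": -1},{"dp": [0,0,0],"angular": [0,0,0],"fingers": -1},{"dp": [0,0,0],"angular": [0,0,0],"fingers": -1},{"dp": [0,0,0],"angular": [0,0,0],"fingers": -1},{"dp": [0,0,15],"angular": [0,0,0],"fingers": -1},{"dp": [0,0,30],"angular": [0,0,0],"fingers": -1}])

```text
time: 19.07
tool_pos: [0.5417, 0.04, 0.0601]
ee_rot: [0.368, 0.93, -0.001, -0.002]
force: [0.2, 0.5, -0.4]
opening: 0.0192
grasp_force: 20.0
```

```bash
python3 - <<'E'
from h import *
st()
E
```

```text
t 19.07 pos [541.7  40.   60.1] yawY 46.8 z [-0.005 -0.001 -1.   ] q [-0.45  0.54  0.39  1.97 -0.31  0.69  0.95] F [ 0.2  0.5 -0.4] open 19.2 g 20.0
```

Request:
servo_tool(targets=[{"dp": [-25,-20,32],"angular": [0,0,0.038],"fingers": -1},{"dp": [-25,-34,32],"angular": [0,0,0.038],"fingers": -1},{"dp": [-25,-34,16],"angular": [0,0,0.038],"fingers": -1},{"dp": [0,-36,0],"angular": [0,0,0.038],"fingers": -1},{"dp": [0,-36,0],"angular": [0,0,0.038],"fingers": -1},{"dp": [0,-36,0],"angular": [0,0,0.038],"fingers": -1},{"dp": [0,-36,0],"angular": [0,0,0.038],"fingers": -1},{"dp": [0,-36,0],"angular": [0,0,0.038],"fingers": -1}])

```text
time: 19.73
tool_pos: [0.4779, -0.218, 0.1318]
ee_rot: [0.222, 0.975, 0.0, 0.0]
force: [0.6, 0.5, -1.6]
opening: 0.0198
grasp_force: 20.0
```

Request:
servo_tool(targets=[{"dp": [0,-36,0],"angular": [0,0,0.038],"fingers": -1},{"dp": [0,-36,0],"angular": [0,0,0.038],"fingers": -1},{"dp": [0,-34,0],"angular": [0,0,0.039],"fingers": -1},{"dp": [0,0,0],"angular": [0,0,0],"fingers": -1},{"dp": [0,0,0],"angular": [0,0,0],"fingers": -1}])

```text
time: 20.15
tool_pos: [0.4771, -0.325, 0.1314]
ee_rot: [0.169, 0.986, -0.001, 0.0]
force: [-0.1, 0.7, -1.1]
opening: 0.0195
grasp_force: 20.0
```

```bash
python3 - <<'E'
from h import *
st()
E
```

```text
t 20.15 pos [ 477.1 -325.   131.4] yawY 70.6 z [-0.    -0.001 -1.   ] q [ 0.23  0.48  0.38  1.84 -0.23  0.87  1.95] F [-0.1  0.7 -1.1] open 19.5 g 20.0
```

Request:
servo_tool(targets=[{"dp": [-10,-8,-20],"angular": [0,0,0],"fingers": -1},{"dp": [0,0,-28],"angular": [0,0,0],"fingers": -1},{"dp": [0,0,-23],"angular": [0,0,0],"fingers": -1},{"dp": [0,0,-14],"angular": [0,0,0],"fingers": -1},{"dp": [0,0,-7],"angular": [0,0,0],"fingers": -1},{"dp": [0,0,0],"angular": [0,0,0],"fingers": -1}])

```text
time: 20.65
tool_pos: [0.4683, -0.3283, 0.0387]
ee_rot: [0.166, 0.986, 0.001, -0.001]
force: [0.3, -0.2, -0.3]
opening: 0.0195
grasp_force: 20.0
```

```bash
python3 - <<'E'
from h import *
st()
E
```

```text
t 20.65 pos [ 468.3 -328.3   38.7] yawY 70.9 z [-0.001  0.002 -1.   ] q [ 0.29  0.6   0.32  1.92 -0.29  0.67  2.03] F [ 0.3 -0.2 -0.3] open 19.5 g 20.0
```

Request:
servo_tool(targets=[{"dp": [-1.6,-4.8,-0.5],"angular": [0,0,0],"fingers": -1},{"dp": [0,0,0],"angular": [0,0,0],"fingers": -1},{"dp": [0,0,0],"angular": [0,0,0],"fingers": -0.38},{"dp": [0,0,0],"angular": [0,0,0],"fingers": -0.38},{"dp": [0,0,0],"angular": [0,0,0],"fingers": -0.38},{"dp": [0,0,15],"angular": [0,0,0],"fingers": -0.38},{"dp": [0,0,35],"angular": [0,0,0],"fingers": -0.38},{"dp": [0,10,35],"angular": [0,0,0],"fingers": -0.1}])

```text
time: 21.32
tool_pos: [0.4653, -0.3264, 0.1241]
ee_rot: [0.168, 0.986, -0.0, -0.001]
force: [1.3, 0.3, -0.2]
opening: 0.0316
grasp_force: 0.0
```

Request:
servo_tool(targets=[{"dp": [-2,38,5],"angular": [0,0,-0.034],"fingers": 0.1},{"dp": [-2,38,0],"angular": [0,0,-0.034],"fingers": 0.1},{"dp": [-2,38,0],"angular": [0,0,-0.034],"fingers": 0.1},{"dp": [-2,38,0],"angular": [0,0,-0.034],"fingers": 0.1},{"dp": [-2,38,0],"angular": [0,0,-0.034],"fingers": 0.1},{"dp": [-2,38,0],"angular": [0,0,-0.034],"fingers": 0.1},{"dp": [-2,38,0],"angular": [0,0,-0.034],"fingers": 0.1},{"dp": [-2,38,0],"angular": [0,0,-0.034],"fingers": 0.1}])

```text
time: 21.98
tool_pos: [0.4501, -0.0193, 0.1291]
ee_rot: [0.3, 0.954, 0.0, 0.0]
force: [1.6, 0.1, 0.8]
opening: 0.0505
grasp_force: 0.0
```

Request:
servo_tool(targets=[{"dp": [-1,38,0],"angular": [0,0,-0.034],"fingers": 0.1},{"dp": [-1,38,0],"angular": [0,0,-0.034],"fingers": 0.1},{"dp": [-1,38,0],"angular": [0,0,-0.034],"fingers": 0.1},{"dp": [-1,38,0],"angular": [0,0,-0.034],"fingers": 0.1},{"dp": [0,0,0],"angular": [0,0,0],"fingers": 0.1}])

```text
time: 22.4
tool_pos: [0.4461, 0.1393, 0.129]
ee_rot: [0.359, 0.933, 0.002, -0.0]
force: [1.0, 0.9, 0.4]
opening: 0.0508
grasp_force: 0.0
```

```bash
python3 - <<'E'
from h import *
st(); t=cam('top'); s=cam('scene'); tenons(t,box=(195,195,300,255)); tenons(s,box=(310,240,385,325),smin=128)
np.save('t1.npy',t['frame'])
E
```

```text
t 22.4 pos [446.1 139.3 129. ] yawY 47.9 z [ 0.001  0.003 -1.   ] q [-0.73  0.32  0.4   2.1  -0.19  0.75  0.62] F [1.  0.9 0.4] open 50.8 g 0.0
[362.5 317.3] [401.8 283.1] [27.2 58.2] 178.4
[352.6 288.3] [442.8 179. ] [23.7 57.3] 139.1
```

One long tenon was knocked to about (402,283) by the scene view, still on the bench. I'll pick the other long one at (446,174) first, slightly off-centre toward its front end.

Request:
servo_tool(targets=[{"dp": [-3,20,-20],"angular": [0,0,-0.01],"fingers": 0.1},{"dp": [-2.5,20,-25],"angular": [0,0,0],"fingers": 0.1},{"dp": [0,0,-30],"angular": [0,0,0],"fingers": 0.1},{"dp": [0,0,-20],"angular": [0,0,0],"fingers": 0.1},{"dp": [0,0,-12],"angular": [0,0,0],"fingers": 0.1},{"dp": [0,0,0],"angular": [0,0,0],"fingers": 0.1}])

```text
time: 23.0
tool_pos: [0.4399, 0.1685, 0.0199]
ee_rot: [0.368, 0.93, -0.002, -0.001]
force: [0.1, 0.1, -0.3]
opening: 0.0503
grasp_force: 0.0
```

```bash
python3 - <<'E'
from h import *
st()
E
```

```text
t 23.0 pos [439.9 168.5  19.9] yawY 46.8 z [-0.003 -0.003 -1.   ] q [-0.71  0.52  0.3   2.17 -0.31  0.5   0.65] F [ 0.1  0.1 -0.3] open 50.3 g 0.0
```

Request:
servo_tool(targets=[{"dp": [0.5,11,0],"angular": [0,0,0],"fingers": 0.1},{"dp": [0,0,-5],"angular": [0,0,0],"fingers": 0.1},{"dp": [0,0,0],"angular": [0,0,0],"fingers": 0.1}])

```text
time: 23.25
tool_pos: [0.4423, 0.1826, 0.0173]
ee_rot: [0.367, 0.93, 0.001, 0.0]
force: [-0.5, -0.1, -0.1]
opening: 0.0504
grasp_force: 0.0
```

```bash
python3 - <<'E'
from h import *
st()
E
```

```text
t 23.25 pos [442.3 182.6  17.3] yawY 46.9 z [ 0.001  0.001 -1.   ] q [-0.73  0.53  0.3   2.16 -0.32  0.49  0.63] F [-0.5 -0.1 -0.1] open 50.4 g 0.0
```

Request:
servo_tool(targets=[{"dp": [0,-1,-2],"angular": [0,0,0],"fingers": 0.1},{"dp": [0,0,0],"angular": [0,0,0],"fingers": -1},{"dp": [0,0,0],"angular": [0,0,0],"fingers": -1},{"dp": [0,0,0],"angular": [0,0,0],"fingers": -1},{"dp": [0,0,0],"angular": [0,0,0],"fingers": -1},{"dp": [0,0,0],"angular": [0,0,0],"fingers": -1},{"dp": [0,0,15],"angular": [0,0,0],"fingers": -1},{"dp": [0,0,30],"angular": [0,0,0],"fingers": -1}])

```text
time: 23.92
tool_pos: [0.4397, 0.1798, 0.0582]
ee_rot: [0.368, 0.93, -0.002, -0.002]
force: [-0.4, 0.2, -0.6]
opening: 0.0192
grasp_force: 20.0
```

```bash
python3 - <<'E'
from h import *
st()
E
```

```text
t 23.92 pos [439.7 179.8  58.2] yawY 46.9 z [-0.005 -0.003 -1.   ] q [-0.77  0.45  0.35  2.14 -0.27  0.6   0.59] F [-0.4  0.2 -0.6] open 19.2 g 20.0
```

Request:
servo_tool(targets=[{"dp": [1,-30,32],"angular": [0,0,0.028],"fingers": -1},{"dp": [1,-38,32],"angular": [0,0,0.028],"fingers": -1},{"dp": [1,-38,20],"angular": [0,0,0.028],"fingers": -1},{"dp": [1,-38,0],"angular": [0,0,0.028],"fingers": -1},{"dp": [1,-38,0],"angular": [0,0,0.028],"fingers": -1},{"dp": [2,-38,0],"angular": [0,0,0.028],"fingers": -1},{"dp": [2,-38,0],"angular": [0,0,0.028],"fingers": -1},{"dp": [2,-38,0],"angular": [0,0,0.028],"fingers": -1}])

```text
time: 24.58
tool_pos: [0.452, -0.1081, 0.1367]
ee_rot: [0.261, 0.965, 0.0, 0.0]
force: [0.5, -0.2, -0.5]
opening: 0.0195
grasp_force: 20.0
```

Request:
servo_tool(targets=[{"dp": [2,-38,0],"angular": [0,0,0.028],"fingers": -1},{"dp": [2,-38,0],"angular": [0,0,0.028],"fingers": -1},{"dp": [2,-38,0],"angular": [0,0,0.028],"fingers": -1},{"dp": [2,-38,0],"angular": [0,0,0.028],"fingers": -1},{"dp": [2,-38,0],"angular": [0,0,0.028],"fingers": -1},{"dp": [2,-38,0],"angular": [0,0,0.028],"fingers": -1},{"dp": [2,-20,0],"angular": [0,0,0.026],"fingers": -1},{"dp": [0,0,0],"angular": [0,0,0],"fingers": -1}])

```text
time: 25.25
tool_pos: [0.465, -0.3605, 0.1367]
ee_rot: [0.169, 0.986, -0.002, 0.0]
force: [0.3, 0.1, -0.1]
opening: 0.02
grasp_force: 20.0
```

```bash
python3 - <<'E'
from h import *
st(); t=cam('top'); s=cam('scene'); tenons(t,box=(195,195,300,255)); tenons(s,box=(310,240,385,335),smin=128)
E
```

```text
t 25.25 pos [ 465.  -360.5  136.7] yawY 70.5 z [ 0.    -0.004 -1.   ] q [ 0.28  0.49  0.41  1.81 -0.24  0.89  2.03] F [ 0.3  0.1 -0.1] open 20.0 g 20.0
[215.  247.9] [411.4 277.1] [24.7 49.1] 3.1
[362.5 317.2] [401.7 282. ] [24.3 58.3] 177.6
```

Request:
servo_tool(targets=[{"dp": [17,-28,0],"angular": [0,0,0.005],"fingers": -1},{"dp": [0,0,-25],"angular": [0,0,0],"fingers": -1},{"dp": [0,0,-25],"angular": [0,0,0],"fingers": -1},{"dp": [0,0,-15],"angular": [0,0,0],"fingers": -1},{"dp": [0,0,-10],"angular": [0,0,0],"fingers": -1},{"dp": [0,0,0],"angular": [0,0,0],"fingers": -1}])

```text
time: 25.85
tool_pos: [0.4827, -0.3798, 0.0594]
ee_rot: [0.163, 0.987, 0.001, -0.002]
force: [0.3, -0.2, -0.0]
opening: 0.02
grasp_force: 20.0
```

```bash
python3 - <<'E'
from h import *
s=st();p=s['tool_pos'][:2]*1000-[495.8,-348]; print(p@[.9446,-.3282],p@[.3282,.9446]); t=cam('top');tenons(t,box=(195,195,300,275))
E
```

```text
t 25.85 pos [ 482.7 -379.8   59.4] yawY 71.2 z [-0.003  0.003 -1.   ] q [ 0.34  0.63  0.36  1.79 -0.3   0.78  2.1 ] F [ 0.3 -0.2 -0. ] open 20.0 g 20.0
-1.957643056421226 -34.39044093111123
[215.  248.9] [408.  276.9] [24.7 56.1] 3.1
```

Request:
servo_tool(targets=[{"dp": [-0.8,-9.5,0],"angular": [0,0,0],"fingers": -1},{"dp": [0,0,-8],"angular": [0,0,0],"fingers": -1},{"dp": [0,0,-6],"angular": [0,0,0],"fingers": -1},{"dp": [0,0,-6],"angular": [0,0,0],"fingers": -1},{"dp": [0,0,0],"angular": [0,0,0],"fingers": -1}])

```text
time: 26.32
tool_pos: [0.482, -0.3912, 0.0402]
ee_rot: [0.164, 0.986, 0.001, -0.001]
force: [-0.3, 0.7, -0.7]
opening: 0.0199
grasp_force: 20.0
```

```bash
python3 - <<'E'
from h import *
s=st();p=s['tool_pos'][:2]*1000-[495.8,-348]; print(p@[.9446,-.3282],p@[.3282,.9446])
E
```

```text
t 26.32 pos [ 482.  -391.2   40.2] yawY 71.1 z [-0.001  0.001 -1.   ] q [ 0.36  0.66  0.35  1.79 -0.31  0.75  2.12] F [-0.3  0.7 -0.7] open 19.9 g 20.0
1.1193130551323467 -45.387580385626094
```

Request:
servo_tool(targets=[{"dp": [0,0.8,-2],"angular": [0,0,0],"fingers": -1},{"dp": [0,0,0],"angular": [0,0,0],"fingers": -0.38},{"dp": [0,0,0],"angular": [0,0,0],"fingers": -0.38},{"dp": [0,0,0],"angular": [0,0,0],"fingers": -0.38},{"dp": [0,0,15],"angular": [0,0,0],"fingers": -0.38},{"dp": [0,0,35],"angular": [0,0,0],"fingers": -0.38},{"dp": [-8,10,35],"angular": [0,0,0],"fingers": -0.1},{"dp": [-8,38,15],"angular": [0,0,0.024],"fingers": 0.1}])

```text
time: 26.98
tool_pos: [0.467, -0.3499, 0.1441]
ee_rot: [0.156, 0.988, -0.003, 0.003]
force: [0.6, -0.6, 0.0]
opening: 0.0378
grasp_force: 0.0
```

Request:
servo_tool(targets=[{"dp": [-4,38,0],"angular": [0,0,0.024],"fingers": 0.1},{"dp": [-4,38,0],"angular": [0,0,0.024],"fingers": 0.1},{"dp": [-4,38,0],"angular": [0,0,0.024],"fingers": 0.1},{"dp": [-4,38,0],"angular": [0,0,0.024],"fingers": 0.1},{"dp": [-4,38,0],"angular": [0,0,0.024],"fingers": 0.1},{"dp": [-4,38,0],"angular": [0,0,0.024],"fingers": 0.1},{"dp": [-4,38,0],"angular": [0,0,0.024],"fingers": 0.1},{"dp": [-4,38,0],"angular": [0,0,0.024],"fingers": 0.1}])

```text
time: 27.65
tool_pos: [0.4342, -0.0374, 0.14]
ee_rot: [0.056, 0.998, 0.0, 0.001]
force: [0.5, 0.2, -0.0]
opening: 0.0506
grasp_force: 0.0
```

Request:
servo_tool(targets=[{"dp": [-3,38,0],"angular": [0,0,0.024],"fingers": 0.1},{"dp": [-3,38,0],"angular": [0,0,0.024],"fingers": 0.1},{"dp": [-3,38,0],"angular": [0,0,0.024],"fingers": 0.1},{"dp": [-3,38,0],"angular": [0,0,0.024],"fingers": 0.1},{"dp": [-3,38,0],"angular": [0,0,0.024],"fingers": 0.1},{"dp": [-3,38,0],"angular": [0,0,0.024],"fingers": 0.1},{"dp": [0,0,0],"angular": [0,0,0.024],"fingers": 0.1},{"dp": [0,0,0],"angular": [0,0,0],"fingers": 0.1}])

```text
time: 28.32
tool_pos: [0.4163, 0.1912, 0.1397]
ee_rot: [-0.03, 1.0, 0.0, 0.0]
force: [0.1, -1.7, 0.7]
opening: 0.0504
grasp_force: 0.0
```

```bash
python3 - <<'E'
from h import *
st(); t=cam('top'); s=cam('scene'); tenons(t,box=(195,195,300,275)); tenons(s,box=(310,240,385,335),smin=128)
o=cv2.resize(np.hstack([t['frame'][175:275,355:435],s['frame'][105:205,315:395]])[:,:,::-1],None,fx=5,fy=5,interpolation=cv2.INTER_CUBIC);cv2.imwrite('pics/z9.png',o)
E
```

```text
t 28.32 pos [416.3 191.2 139.7] yawY 93.4 z [ 0.001  0.001 -1.   ] q [-0.68  0.28  0.17  2.09 -0.07  0.77  1.16] F [ 0.1 -1.7  0.7] open 50.4 g 0.0
[362.7 317.4] [401.5 283. ] [26.9 57.6] 178.4
```

View pics/z9.png

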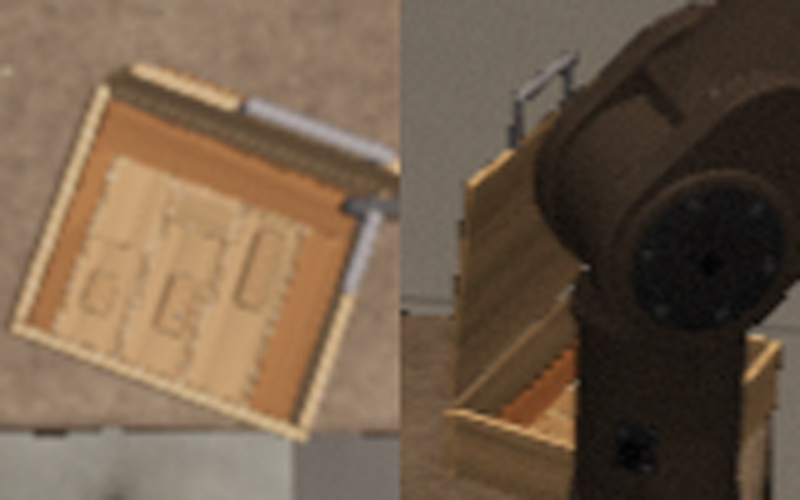

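Short (100,290), middle (175,305) and one long (258,270) lie in their troughs. Now the knocked long one.

Request:
servo_tool(targets=[{"dp": [-4,30,-15],"angular": [0,0,0],"fingers": 0.1},{"dp": [-4,30,-15],"angular": [0,0,0],"fingers": 0.1},{"dp": [-3,26,-15],"angular": [0,0,0],"fingers": 0.1},{"dp": [0,0,-20],"angular": [0,0,0],"fingers": 0.1},{"dp": [0,0,-15],"angular": [0,0,0],"fingers": 0.1},{"dp": [0,0,0],"angular": [0,0,0],"fingers": 0.1},{"dp": [0,0,0],"angular": [0,0,0],"fingers": 0.1}])

```text
time: 29.0
tool_pos: [0.4057, 0.273, 0.0592]
ee_rot: [-0.026, 1.0, -0.001, -0.001]
force: [0.1, -0.2, 0.6]
opening: 0.0504
grasp_force: 0.0
```

```bash
python3 - <<'E'
from h import *
st()
E
```

```text
t 29.0 pos [405.7 273.   59.2] yawY 92.9 z [-0.001 -0.002 -1.   ] q [-0.8   0.45  0.12  2.09 -0.09  0.6   1.01] F [ 0.1 -0.2  0.6] open 50.4 g 0.0
```

Request:
servo_tool(targets=[{"dp": [0,4.5,-20],"angular": [0,0,0],"fingers": 0.1},{"dp": [0,0,-15],"angular": [0,0,0],"fingers": 0.1},{"dp": [0,0,-8],"angular": [0,0,0],"fingers": 0.1},{"dp": [0,0,0],"angular": [0,0,0],"fingers": 0.1},{"dp": [0,0,0],"angular": [0,0,0],"fingers": 0.1}])

```text
time: 29.42
tool_pos: [0.406, 0.2788, 0.0171]
ee_rot: [-0.026, 1.0, -0.0, 0.0]
force: [-0.1, 0.2, 0.2]
opening: 0.0503
grasp_force: 0.0
```

```bash
python3 - <<'E'
from h import *
st()
E
```

```text
t 29.42 pos [406.  278.8  17.1] yawY 93.0 z [ 0. -0. -1.] q [-0.79  0.53  0.1   2.11 -0.11  0.5   1.02] F [-0.1  0.2  0.2] open 50.3 g 0.0
```

Request:
servo_tool(targets=[{"dp": [0,-1,-2],"angular": [0,0,0],"fingers": 0.1},{"dp": [0,0,0],"angular": [0,0,0],"fingers": -1},{"dp": [0,0,0],"angular": [0,0,0],"fingers": -1},{"dp": [0,0,0],"angular": [0,0,0],"fingers": -1},{"dp": [0,0,0],"angular": [0,0,0],"fingers": -1},{"dp": [0,0,0],"angular": [0,0,0],"fingers": -1},{"dp": [0,0,15],"angular": [0,0,0],"fingers": -1},{"dp": [0,0,30],"angular": [0,0,0],"fingers": -1}])

```text
time: 30.08
tool_pos: [0.4037, 0.2771, 0.0576]
ee_rot: [-0.027, 1.0, -0.002, -0.002]
force: [-0.3, -0.0, 0.1]
opening: 0.0195
grasp_force: 20.0
```

```bash
python3 - <<'E'
from h import *
st()
E
```

```text
t 30.08 pos [403.7 277.1  57.6] yawY 93.1 z [-0.004 -0.004 -1.   ] q [-0.8   0.46  0.12  2.09 -0.09  0.61  1.01] F [-0.3 -0.   0.1] open 19.5 g 20.0
```

Request:
servo_tool(targets=[{"dp": [2,-30,32],"angular": [0,0,-0.023],"fingers": -1},{"dp": [2,-38,32],"angular": [0,0,-0.023],"fingers": -1},{"dp": [2,-38,18],"angular": [0,0,-0.023],"fingers": -1},{"dp": [2,-38,0],"angular": [0,0,-0.023],"fingers": -1},{"dp": [2,-38,0],"angular": [0,0,-0.023],"fingers": -1},{"dp": [2,-38,0],"angular": [0,0,-0.023],"fingers": -1},{"dp": [2,-38,0],"angular": [0,0,-0.023],"fingers": -1},{"dp": [2,-38,0],"angular": [0,0,-0.023],"fingers": -1}])

```text
time: 30.75
tool_pos: [0.4208, -0.0112, 0.1347]
ee_rot: [0.065, 0.998, 0.0, 0.0]
force: [1.9, 0.0, -0.9]
opening: 0.0195
grasp_force: 20.0
```

Request:
servo_tool(targets=[{"dp": [2,-38,0],"angular": [0,0,-0.023],"fingers": -1},{"dp": [2,-38,0],"angular": [0,0,-0.023],"fingers": -1},{"dp": [2,-38,0],"angular": [0,0,-0.023],"fingers": -1},{"dp": [2,-38,0],"angular": [0,0,-0.023],"fingers": -1},{"dp": [2,-38,0],"angular": [0,0,-0.023],"fingers": -1},{"dp": [2,-38,0],"angular": [0,0,-0.023],"fingers": -1},{"dp": [0,-38,0],"angular": [0,0,-0.023],"fingers": -1},{"dp": [0,-30,0],"angular": [0,0,-0.023],"fingers": -1}])

```text
time: 31.42
tool_pos: [0.4326, -0.3087, 0.1346]
ee_rot: [0.158, 0.988, -0.0, 0.0]
force: [1.0, -0.9, -0.7]
opening: 0.0198
grasp_force: 20.0
```

```bash
python3 - <<'E'
from h import *
s=st();p=s['tool_pos'][:2]*1000-[495.8,-348]; print(p@[.9446,-.3282],p@[.3282,.9446])
E
```

```text
t 31.42 pos [ 432.6 -308.7  134.6] yawY 71.9 z [ 0.    -0.001 -1.   ] q [ 0.2   0.41  0.42  1.95 -0.22  0.83  2.  ] F [ 1.  -0.9 -0.7] open 19.8 g 20.0
-72.63208225384749 16.35317711904811
```

Request:
servo_tool(targets=[{"dp": [-0.4,-30,-10],"angular": [0,0,-0.018],"fingers": -1},{"dp": [-0.4,-30,-20],"angular": [0,0,0],"fingers": -1},{"dp": [0,0,-25],"angular": [0,0,0],"fingers": -1},{"dp": [0,0,-15],"angular": [0,0,0],"fingers": -1},{"dp": [0,0,0],"angular": [0,0,0],"fingers": -1}])

```text
time: 31.83
tool_pos: [0.4306, -0.365, 0.0615]
ee_rot: [0.166, 0.986, 0.001, -0.002]
force: [0.1, 0.7, -0.4]
opening: 0.0197
grasp_force: 20.0
```

```bash
python3 - <<'E'
from h import *
s=st();p=s['tool_pos'][:2]*1000-[495.8,-348]; print(p@[.9446,-.3282],p@[.3282,.9446])
E
```

```text
t 31.83 pos [ 430.6 -365.    61.5] yawY 70.9 z [-0.004  0.002 -1.   ] q [ 0.34  0.56  0.38  1.92 -0.3   0.72  2.13] F [ 0.1  0.7 -0.4] open 19.7 g 20.0
-55.98349404411287 -37.40301863378842
```

Request:
servo_tool(targets=[{"dp": [1.1,-7,0],"angular": [0,0,0],"fingers": -1},{"dp": [0,0,-9],"angular": [0,0,0],"fingers": -1},{"dp": [0,0,-7],"angular": [0,0,0],"fingers": -1},{"dp": [0,0,-6],"angular": [0,0,0],"fingers": -1},{"dp": [0,0,0],"angular": [0,0,0],"fingers": -1},{"dp": [0,0,0],"angular": [0,0,0],"fingers": -1}])

```text
time: 32.33
tool_pos: [0.4333, -0.3721, 0.0423]
ee_rot: [0.165, 0.986, 0.0, -0.0]
force: [0.1, -0.2, -0.7]
opening: 0.0198
grasp_force: 20.0
```

```bash
python3 - <<'E'
from h import *
s=st();p=s['tool_pos'][:2]*1000-[495.8,-348]; print(p@[.9446,-.3282],p@[.3282,.9446])
E
```

```text
t 32.33 pos [ 433.3 -372.1   42.3] yawY 71.0 z [-0.     0.001 -1.   ] q [ 0.36  0.6   0.36  1.92 -0.32  0.68  2.16] F [ 0.1 -0.2 -0.7] open 19.8 g 20.0
-51.125288275525286 -43.28152202957074
```

Request:
servo_tool(targets=[{"dp": [-1,0,-4],"angular": [0,0,0],"fingers": -1},{"dp": [0,0,0],"angular": [0,0,0],"fingers": -1},{"dp": [0,0,0],"angular": [0,0,0],"fingers": -0.38},{"dp": [0,0,0],"angular": [0,0,0],"fingers": -0.38},{"dp": [0,0,0],"angular": [0,0,0],"fingers": -0.38},{"dp": [0,0,15],"angular": [0,0,0],"fingers": -0.38},{"dp": [0,0,35],"angular": [0,0,0],"fingers": -0.38},{"dp": [0,10,35],"angular": [0,0,0],"fingers": -0.38}])

```text
time: 33.0
tool_pos: [0.4312, -0.3637, 0.1238]
ee_rot: [0.166, 0.986, -0.0, -0.001]
force: [0.8, 0.1, 0.6]
opening: 0.0283
grasp_force: 0.0
```

Request:
servo_tool(targets=[{"dp": [0,38,20],"angular": [0,0,0],"fingers": -0.38},{"dp": [0,38,20],"angular": [0,0,0],"fingers": -0.38},{"dp": [0,38,0],"angular": [0,0,0],"fingers": -0.38},{"dp": [0,38,0],"angular": [0,0,0],"fingers": -0.38},{"dp": [0,38,0],"angular": [0,0,0],"fingers": -0.38},{"dp": [0,38,0],"angular": [0,0,0],"fingers": -0.38},{"dp": [0,38,0],"angular": [0,0,0],"fingers": -0.38},{"dp": [0,38,0],"angular": [0,0,0],"fingers": -0.38}])

```text
time: 33.67
tool_pos: [0.4321, -0.0591, 0.1626]
ee_rot: [0.165, 0.986, 0.0, 0.0]
force: [0.1, 1.1, 0.4]
opening: 0.0283
grasp_force: 0.0
```

Request:
servo_tool(targets=[{"dp": [0,38,0],"angular": [0,0,0],"fingers": -0.38},{"dp": [0,38,0],"angular": [0,0,0],"fingers": -0.38},{"dp": [0,38,0],"angular": [0,0,0],"fingers": -0.38},{"dp": [0,38,0],"angular": [0,0,0],"fingers": -0.38},{"dp": [0,38,0],"angular": [0,0,0],"fingers": -0.38},{"dp": [0,38,0],"angular": [0,0,0],"fingers": -0.38},{"dp": [0,0,0],"angular": [0,0,0],"fingers": -0.38},{"dp": [0,0,0],"angular": [0,0,0],"fingers": -0.38}])

```text
time: 34.33
tool_pos: [0.4321, 0.1695, 0.1623]
ee_rot: [0.163, 0.987, 0.0, 0.0]
force: [-1.1, -1.0, -0.1]
opening: 0.0282
grasp_force: 0.0
```

```bash
python3 - <<'E'
from h import *
st(); t=cam('top'); s=cam('scene')
tenons(t,box=(195,195,350,275))
o=cv2.resize(np.hstack([t['frame'][175:275,355:435],s['frame'][105:205,315:395]])[:,:,::-1],None,fx=5,fy=5,interpolation=cv2.INTER_CUBIC);cv2.imwrite('pics/z10.png',o)
E
```

```text
t 34.33 pos [432.1 169.5 162.3] yawY 71.3 z [ 0.  0. -1.] q [-0.69  0.26  0.25  2.06 -0.08  0.83  0.85] F [-1.1 -1.  -0.1] open 28.2 g 0.0
```

View pics/z10.png

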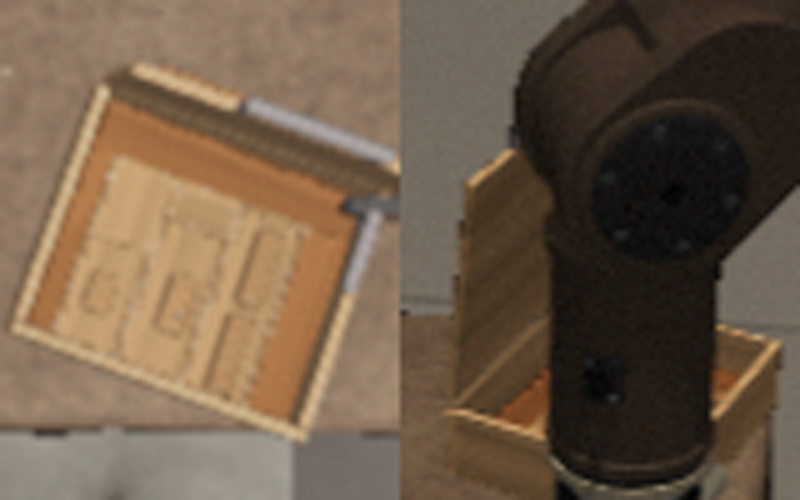

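All four tenons lie in their troughs and the lid is propped. One last numeric check: long-front end margin, and any tenon overlooked in the first images.

```bash
python3 - <<'E'
from h import *
t=cam('top');s=cam('scene')
for u,v in[(100,290),(175,305),(258,268),(230,352),(218,390),(240,316),(246,308),(270,232)]:
    p=onz(t,355+(u+.5)/5-.5,175+(v+.5)/5-.5,.040)[:2]*1000-[498,-348]; print((u,v),(p@[.9446,-.3282]).round(0),(p@[.3282,.9446]).round(0))
for n,c,b in(('scene',s,(130,150,400,330)),('top',t,(190,90,440,258))):
    c['frame']=np.load(n+'0.npy'); print(n)
    hsv=cv2.cvtColor(c['frame'],cv2.COLOR_RGB2HSV); m=cv2.inRange(hsv,(10,128,90),(18,255,255)); k=np.zeros_like(m);k[b[1]:b[3],b[0]:b[2]]=255
    _,_,S,C=cv2.connectedComponentsWithStats(m&k)
    for a,q in zip(S[1:],C[1:]):
        if a[4]>15: print(q.round(0),a[2:5])
E
```

```text
(100, 290) -44.0 57.0
(175, 305) -36.0 4.0
(258, 268) 9.0 -42.0
(230, 352) -53.0 -42.0
(218, 390) -81.0 -43.0
(240, 316) -27.0 -41.0
(246, 308) -21.0 -43.0
(270, 232) 35.0 -41.0
scene
[375. 183.] [ 26  26 165]
[343. 198.] [ 45  25 246]
[353. 195.] [25 16 76]
[329. 255.] [12 10 60]
[360. 257.] [ 7  9 48]
[353. 288.] [16 13 92]
[351. 311.] [ 19   8 118]
top
[359. 146.] [ 7  7 34]
[388. 247.] [ 51  22 181]
```

```bash
python3 -c "
from h import *
st(); print(ctrl.sign_off())"
```

```text
t 34.53 pos [432.5 165.7 162.3] yawY 70.9 z [-0. -0. -1.] q [-0.69  0.26  0.25  2.06 -0.08  0.83  0.85] F [ 0.6 -0.4  0.6] open 28.7 g 0.0
the job is handed in; nothing more can be done
None
```

I handed the job in at about 35 s: the lid is propped open on its stay, and all four tenons on the bench (one short, one middle, two long) lie in their own rows by the last overhead picture; no pass/fail result came back.

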